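# Assemble the model plinth and stand the figures on it

### The arm

A 6-joint arm with a two-finger parallel gripper is mounted at the origin on the work surface. World frame = base frame: x ahead of the robot, y to its left, z up, the work surface at z = 0. Lengths are in m, angles in rad, forces in N, time in s.
With the tool pointing down it reaches from about 0.35 to 0.775 m from the base axis. Payload 5.5 kg.
Tool frame: the origin (TCP) lies midway between the tips of the shut fingers; the grasp point (between the pads) lies 19 mm behind it; z points along the fingers, y is the line along which they close (so a half turn about z gives the same grasp; the last joint's range is limited). The gripper opens to 85 mm and grips with 20 to 120 N. Pads are 22 mm wide; open, the fingers measure 114 mm over their backs; the gripper's body (76 mm by 85 mm) begins 54 mm behind the grasp point. The pads swing forward as they close: fully open they stand 13 mm farther back than shut.
Start: joints at [1.002, 0.313, 0.046, 1.304, 0, 1.431], TCP at [0.239, 0.523, 0.231] pointing down, gripper open.
Joint ranges: [-2.76, 2.76], [-0.86, 1.69], [-1.03, 1.26], [-2.2, 2.34], [-1.47, 1.5], [-3.14, 3.14]. Speed limits (rad/s): [2.57, 2.57, 3.14, 3.14, 3.14, 3.14].

### API

Orientations are given as a unit quaternion [w, x, y, z].
In Python, from workcell import env gives the robot as it stands. The module is installed in compiled form; this text tells all that it offers.
- The arm moves only by the tool servo_tool, never from a script. Its argument "increments" is a list of rows, each an object of numbers: "grip": the closure, from 0 (fully open) to 1 (shut); "x", "y", "z": the shift along the tool's x, y, z in mm; "roll": the turn about the tool's z in degrees. In form: [{"grip": .., "x": .., "y": .., "z": .., "roll": ..}, ...]. A call has 1 to 5 rows; each row shifts and turns the commanded pose from where the row before left it, along the tool's axes as they then stand; what a row does not reach is not made up. A row lasts 1/12 s, in which the tool goes at most 41.7 mm and 7.16 degrees, less where a joint would pass 70% of its speed; a pose out of reach is approached as far as the arm can. A call is refused whole if a number of a shift passes 41.7 or a number of a turn 7.16, either way. A call with a gripper value outside its range is refused whole. The fingers move at their own pace and stop on an object; "grip_force" is the grip in N (left out, the last holds). Time passes only in rows, so rows that do not move let the fingers close. It gives the time, the measured TCP pose, the force, the opening and the grip force at its end, in the units of the state.
- env.get_state(): the state, without advancing time (a new reading comes with each control period).
- env.read_camera(name): name is "scene" or "side" or "wrist"; returns the picture (400x640x3 uint8, red, green, blue); there is no depth.
- env.get_calibration(name): a dict with "vertical_fov" (degrees; the focal length in pixels is half the picture's height over the tangent of half this angle, whatever the lens; pixels are square), "cx", "cy" (the principal point, pixels), "k1" (the pictures are not rectified: a ray, as slopes to the right and down, at radius r is drawn at 1 + k1 r^2 times it, then the intrinsics apply), "rvec" (rotation vector, rad) and "tvec" (3), from world to camera coordinates, as OpenCV has them; the wrist camera has in their place "tool_from_camera" (4x4, takes a point from camera to tool coordinates, whose origin is the TCP and whose axes are the flange's). Camera axes: x right, y down, z forward; pixel columns grow to the right and rows downward; lengths in m; the calibration is good to about 2 mm. A picture is of the moment at which its call begins: read the wrist's pose just before it. get_calibration takes no time and is no camera call.
- env.hand_in(): hands the job in; it is judged then, once.
The state is a dict: "clock": time; "joint_pos": joint angles; "qvel": joint speeds; "tau": joint torques, N m; "tcp_pos": TCP position; "orientation": TCP orientation; "wrist_force": force on the tool from outside, world axes, zero at the start; "ft_torque": the same for the moment, N m; "finger_gap": finger opening in m; "grip_force": force on a finger pad.
Only numpy, scipy, OpenCV 4.12 (cv2) and the standard library are available. Lean on these libraries where they do the work, as an engineer would, in place of code of your own. Each camera call takes 0.05 s, during which the arm holds its last target. There are 200 camera calls.

### The job

Build up the model plinth: stack all the loose slabs on the base block, then put the cap with the three collars on top, every piece turned so that its two cut corners lie over those below and its skirt is fully down on the piece underneath. Then stand each little pewter figure upright in a collar of its own, foot right down inside it; do not push the bowl, the glass dish, the paint tin or the stone about.

Things in the scene. Friction and masses are not known exactly. Their poses are not given: they have to be found in the camera images.
- base: Fixed base block: wooden foot 144 x 84 x 10 mm; on it a dark block 124 (x) x 64 (y) mm up to z 34, both +x corners cut at 45 deg (16 mm legs), then a plug 112 x 52 mm, corners cut alike, z 34-41. A skirt fits over the plug with 2 mm play a side, only if its cut corners lie over the base's, and rests at z 34. Origin: centre of the underside, z up.
- base_nose (a point): point on the base's centre line at its shoulder (z 34 mm), 50 mm from its centre towards the cut-corner end
- slab1: Loose dark plinth slab (up to 4 alike, some absent), 0.26 kg, right way up, 124 (x) x 64 (y) mm; both +x corners cut at 45 deg, 16 mm legs; -x ones square. z 0-8: hollow skirt, wall 4, inside 116 x 56; 8-20: solid; 20-27: plug 112 x 52, corners cut; the next skirt fits over it (2 mm play a side), rests at z 20. Origin: centre of the lower edge; x to the cut end. Grip across the 64 mm.
- slab1_nose (a point): point of slab1 at its skirt's lower edge, 50 mm from its origin along its x, towards the cut-corner end
- slab2: Loose dark plinth slab (up to 4 alike, some absent), 0.26 kg, right way up, 124 (x) x 64 (y) mm; both +x corners cut at 45 deg, 16 mm legs; -x ones square. z 0-8: hollow skirt, wall 4, inside 116 x 56; 8-20: solid; 20-27: plug 112 x 52, corners cut; the next skirt fits over it (2 mm play a side), rests at z 20. Origin: centre of the lower edge; x to the cut end. Grip across the 64 mm.
- slab2_nose (a point): point of slab2 at its skirt's lower edge, 50 mm from its origin along its x, towards the cut-corner end
- slab3: Loose dark plinth slab (up to 4 alike, some absent), 0.26 kg, right way up, 124 (x) x 64 (y) mm; both +x corners cut at 45 deg, 16 mm legs; -x ones square. z 0-8: hollow skirt, wall 4, inside 116 x 56; 8-20: solid; 20-27: plug 112 x 52, corners cut; the next skirt fits over it (2 mm play a side), rests at z 20. Origin: centre of the lower edge; x to the cut end. Grip across the 64 mm.
- slab3_nose (a point): point of slab3 at its skirt's lower edge, 50 mm from its origin along its x, towards the cut-corner end
- slab4: Loose dark plinth slab (up to 4 alike, some absent), 0.26 kg, right way up, 124 (x) x 64 (y) mm; both +x corners cut at 45 deg, 16 mm legs; -x ones square. z 0-8: hollow skirt, wall 4, inside 116 x 56; 8-20: solid; 20-27: plug 112 x 52, corners cut; the next skirt fits over it (2 mm play a side), rests at z 20. Origin: centre of the lower edge; x to the cut end. Grip across the 64 mm.
- slab4_nose (a point): point of slab4 at its skirt's lower edge, 50 mm from its origin along its x, towards the cut-corner end
- cap: The plinth's cap, loose, 0.26 kg: outline, skirt (z 0-8 mm), cut +x corners, origin and axes as the slabs, 124 x 64 mm, but no plug: flat top at z 20 mm with three round collars in a row at x = -36, 0, 36 mm, each 7 mm high, inside 28 mm, outside 34 mm across. Grip across the 64 mm width.
- cap_nose (a point): point of the cap at its skirt's lower edge, 50 mm from its origin along its x, towards the cut-corner end
- collar1 (a point): centre of a collar of the cap, on its inner floor (cap x = -36 mm, z = 20 mm)
- collar2 (a point): centre of a collar of the cap, on its inner floor (cap x = 0 mm, z = 20 mm)
- collar3 (a point): centre of a collar of the cap, on its inner floor (cap x = 36 mm, z = 20 mm)
- figure1: Little grey pewter figure standing upright, 78 mm high (up to three alike, some may be absent), about 90 g: round foot 24 mm across and 8 mm high, round robe 18 mm across from z 22 to 62 mm with thin folded arms, head 17 mm across on top. Origin: centre of the foot's underside, z up. Can be gripped by the robe from any side.
- figure2: Little grey pewter figure standing upright, 78 mm high (up to three alike, some may be absent), about 90 g: round foot 24 mm across and 8 mm high, round robe 18 mm across from z 22 to 62 mm with thin folded arms, head 17 mm across on top. Origin: centre of the foot's underside, z up. Can be gripped by the robe from any side.
- figure3: Little grey pewter figure standing upright, 78 mm high (up to three alike, some may be absent), about 90 g: round foot 24 mm across and 8 mm high, round robe 18 mm across from z 22 to 62 mm with thin folded arms, head 17 mm across on top. Origin: centre of the foot's underside, z up. Can be gripped by the robe from any side.
- bowl: white porcelain bowl, 96 mm across, 42 mm high; origin under its centre. Bystander.
- dish: shallow amber glass dish, 120 mm across, 22 mm high; origin under its centre. Bystander.
- tin: small red paint tin, 54 mm across, 45 mm high; origin under its centre. Bystander.
- rubble: lump of grey stone about 50 x 36 x 40 mm; origin under its centre. Bystander.

How it is judged:
By the outcome, as a careful person would: the job done as asked, in the order asked, and still so for the second after the job is handed in, with the robot touching nothing.
Of slab1, slab2, slab3, slab4 only 3 to 4 are there at a start; the rules pass over those that are not, and their reading is None.
Of figure1, figure2, figure3 only 2 to 3 are there at a start; the rules pass over those that are not, and their reading is None.
At some moment in a run one of slab1, slab2, slab3, slab4, cap may be knocked a few centimetres aside while the robot is not near it.
It also fails if it takes over 210 s, if anything falls off the work surface, if the arm or the gripper's body presses on something with over 40 N, if the wrist force passes 120 N, or if a joint passes its speed limit or range.

## Working session

There is one attempt and no reset: what is moved stays moved. The work goes in short steps, Python scripts to look and compute and a tool call to move; the robot and the scene stay as the last step left them, time stands still between calls to the robot, and variables do not carry over. Pictures are saved under pics/ and viewed, at most 14 in all, crops included, and the job is handed in when it is done.

Besides the shell and the picture viewer there is one more tool, called after "Call:" as a command line: name --argument value ..., lists and objects as JSON in quotes. servo_tool: Moves the arm, as the interface text tells. Its arguments: {"type":"object","properties":{"increments":{"type":"array"},"grip_force":{"type":"number"}},"required":["increments"]}

```bash
mkdir -p pics; cat > h.py <<'E'
import numpy as np, cv2
from workcell import env
from scipy.spatial.transform import Rotation as R
def shot(n,save=None):
    s=env.get_state(); im=env.read_camera(n)
    if save: cv2.imwrite('pics/'+save,im[:,:,::-1])
    return im,s
def q2R(q): return R.from_quat([q[1],q[2],q[3],q[0]]).as_matrix()
def cam(n,s=None):
    c=env.get_calibration(n); f=200/np.tan(np.radians(c['vertical_fov'])/2)
    K=np.array([[f,0,c['cx']],[0,f,c['cy']],[0,0,1]]);
    if 'rvec' in c:
        Rc=cv2.Rodrigues(np.array(c['rvec'],float))[0]; t=np.array(c['tvec']).ravel(); return K,c['k1'],Rc.T,-Rc.T@t
    T=np.array(c['tool_from_camera']); Rt=q2R(s['orientation']); return K,c['k1'],Rt@T[:3,:3],Rt@T[:3,3]+np.array(s['tcp_pos'])
def world(n,uv,z,s=None):
    K,k1,Rw,o=cam(n,s); uv=np.atleast_2d(np.array(uv,float))
    d=(uv-K[:2,2])/K[0,0]; u=d.copy()
    for _ in range(20): u=d/(1+k1*(u**2).sum(1,keepdims=True))
    r=np.c_[u,np.ones(len(u))]@Rw.T
    return o+r*((z-o[2])/r[:,2])[:,None]
def pix(n,P,s=None):
    K,k1,Rw,o=cam(n,s); p=(np.atleast_2d(P)-o)@Rw; u=p[:,:2]/p[:,2:]
    return u*(1+k1*(u**2).sum(1,keepdims=True))*K[0,0]+K[:2,2]
E
python3 - <<'E'
from h import *
for n in ['scene','side','wrist']:
    im,s=shot(n,n+'0.png'); K,k,Rw,o=cam(n,s); print(n,K[0,0],k,o.round(3),Rw[:,2].round(2))
print(s)
a=[cv2.imread(f'pics/{n}0.png') for n in ['scene','side']]
E
```

```text
scene 465.5975984133379 -0.004984115155681884 [ 1.18  -0.295  1.037] [-0.55  0.25 -0.8 ]
side 488.95793569272723 0.03043701217580651 [ 0.437 -1.018  1.2  ] [ 0.05  0.67 -0.74]
wrist 281.82427896244667 -0.0146353340581277 [0.175 0.551 0.372] [ 0.25 -0.12 -0.96]
{'clock': 0.1, 'joint_pos': array([1.00240282e+00, 3.13918253e-01, 4.50976947e-02, 1.30354654e+00,
       2.86630377e-05, 1.43122581e+00]), 'qvel': array([ 0.00050227, -0.00309286,  0.00254156, -0.00091074, -0.00056589,
       -0.00205164]), 'tau': array([ 4.09419998e-03, -4.81725419e+01,  2.99242991e+01,  1.26961918e-02,
       -2.07224394e-05, -5.93611091e-06]), 'tcp_pos': array([0.23883816, 0.52257948, 0.2305041 ]), 'orientation': array([-2.85685234e-04,  2.12772381e-01,  9.77101477e-01, -7.31722713e-04]), 'wrist_force': array([ 0.61029314, -0.05818651, -0.02843137]), 'ft_torque': array([ 0.00314131, -0.00519127, -0.01375357]), 'grip_force': 0.0, 'finger_gap': 0.08554045952746492}
```

View pics/scene0.png

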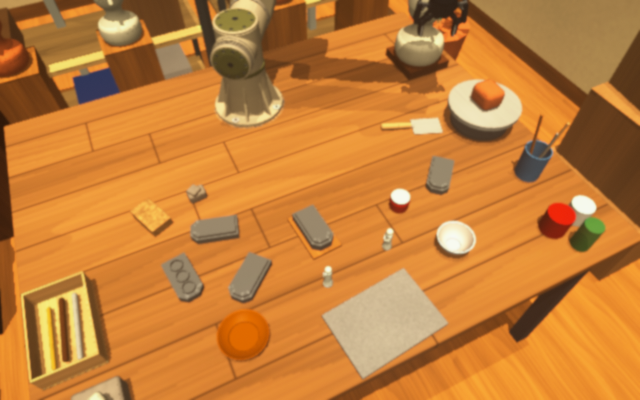

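View pics/side0.png

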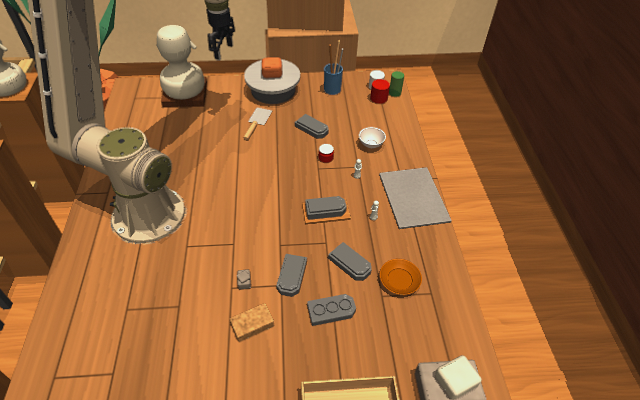

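The scene shows the base at (313,228), slabs at (216,229), (250,277) and (440,174), the cap at (183,277), and figures at (388,238) and (327,276). So there are 3 slabs and 2 figures, and the side view agrees.

```bash
cat >> h.py <<'E'
def blobs(im,amin=60):
    hsv=cv2.cvtColor(im,cv2.COLOR_RGB2HSV); m=((hsv[:,:,1]<70)&(hsv[:,:,2]>25)).astype(np.uint8)
    n,l,st,c=cv2.connectedComponentsWithStats(m)
    return [(c[i],st[i],(l==i).astype(np.uint8)) for i in range(1,n) if amin<st[i][4]<6000]
E
python3 - <<'E'
from h import *
for n in ['scene','side']:
    im=cv2.imread(f'pics/{n}0.png')[:,:,::-1].copy()
    for c,st,m in blobs(im):
        w=world(n,c,0.015)[0]
        if .2<w[0]<.9 and abs(w[1])<.6: print(n,c.round(),st[4],w.round(3), np.hypot(*w[:2]).round(3))
    b=im[60:360,100:500] if n=='scene' else im[90:350,210:470]
E
cat > up.py <<'E'
import sys,cv2
f,x,y,w,h,k,o=sys.argv[1:]; x,y,w,h=map(int,(x,y,w,h)); im=cv2.imread('pics/'+f)[y:y+h,x:x+w]
cv2.imwrite('pics/'+o,cv2.resize(im,None,fx=float(k),fy=float(k),interpolation=cv2.INTER_CUBIC))
E
python3 up.py side0.png 210 100 260 240 2.4 side0c.png
```

```text
scene [426. 126.] 329 [0.36  0.456 0.015] 0.581
scene [400. 196.] 223 [0.563 0.237 0.015] 0.611
scene [454. 237.] 885 [0.738 0.293 0.015] 0.794
side [260. 116.] 239 [0.346 0.449 0.015] 0.567
side [312. 126.] 466 [0.538 0.376 0.015] 0.656
side [372. 137.] 419 [0.752 0.305 0.015] 0.812
side [326. 148.] 116 [0.58  0.253 0.015] 0.632
side [358. 168.] 103 [0.679 0.147 0.015] 0.695
side [414. 198.] 2915 [0.844 0.002 0.015] 0.844
side [325. 207.] 747 [ 0.554 -0.019  0.015] 0.554
side [374. 210.] 107 [ 0.708 -0.042  0.015] 0.709
side [350. 262.] 897 [ 0.609 -0.23   0.015] 0.651
side [291. 275.] 887 [ 0.436 -0.263  0.015] 0.509
side [331. 309.] 1086 [ 0.539 -0.377  0.015] 0.658
side [460. 375.] 921 [ 0.837 -0.572  0.015] 1.014
```

View pics/side0c.png

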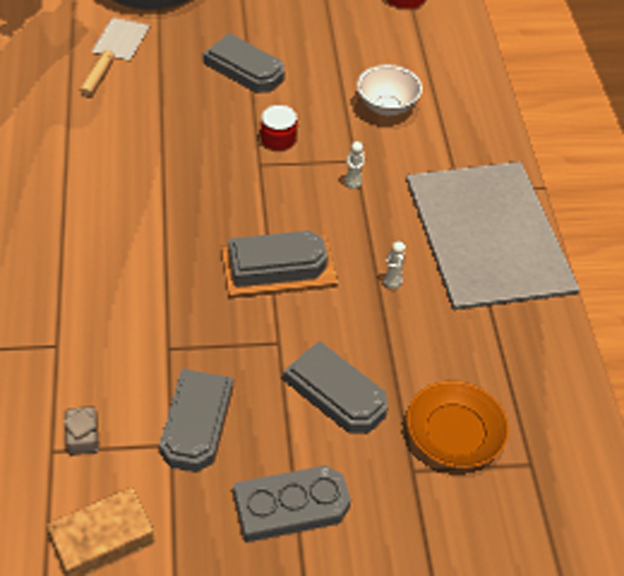

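Three slabs lie at about (0.538,0.376), (0.609,-0.23) and (0.436,-0.263). The cap is at (0.539,-0.377), the base at (0.55,-0.02), and the figures near (0.68,0.15) and (0.71,-0.04). First I'll move above the far slab and look with the wrist camera.

Call:
servo_tool --increments '[{"grip": 0, "x": -40, "y": -1}, {"grip": 0, "x": -40, "y": -1}, {"grip": 0, "x": -40, "y": -1}, {"grip": 0, "x": -40, "y": -1}, {"grip": 0, "x": -40, "y": -1}]' --grip_force 50

```text
invalid input at $.increments[0]: expected keys grip, x, y, z, roll
```

Call:
servo_tool --increments '[{"grip": 0, "x": -40, "y": -1}, {"grip": 0, "x": -40, "y": -1}, {"grip": 0, "x": -40, "y": -1, "z": 20}, {"grip": 0, "z": 20}, {"grip": 0}]'

```text
invalid input at $.increments[0]: expected keys grip, x, y, z, roll
```

```bash
python3 - <<'E'
from h import *
im,s=shot('wrist','w1.png'); print(s['tcp_pos'],s['clock'])
for c,st,m in blobs(im,150): print(c.round(),st, world('wrist',c,0.02,s)[0].round(3))
E
```

```text
[0.23887399 0.52262958 0.23062512] 0.15
[311. 254.] [ 276  233   67   43 2451] [0.337 0.47  0.02 ]
[193. 281.] [184 268  21  24 165] [0.307 0.299 0.02 ]
```

View pics/w1.png

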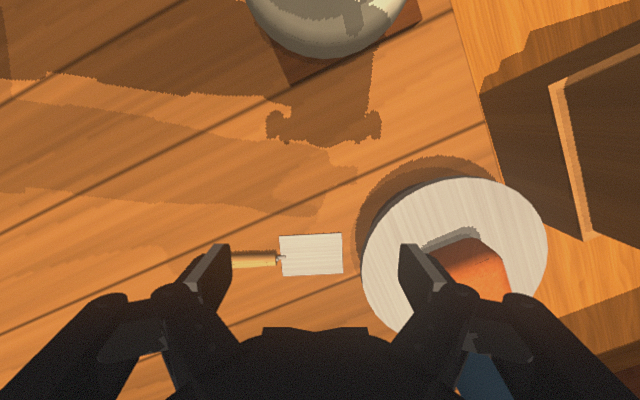

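The wrist view still shows the start area: the spatula at (311,254), with the gripper filling the bottom. The move was refused because a row needs all its keys. For a clear view, objects should lie on the tool's +x side, so I'll overshoot the slab a little.

Call:
servo_tool --increments '[{"grip": 0, "x": -40, "y": -1, "z": 0, "roll": 0}, {"grip": 0, "x": -40, "y": -1, "z": 0, "roll": 0}, {"grip": 0, "x": -40, "y": -1, "z": 0, "roll": 0}, {"grip": 0, "x": -40, "y": -1, "z": 0, "roll": 0}, {"grip": 0, "x": -40, "y": -1, "z": 0, "roll": 0}]' --grip_force 50

```text
clock: 0.62
tcp_pos: [0.4202, 0.4343, 0.2312]
orientation: [-0.0, 0.212, 0.977, -0.0]
wrist_force: [0.5, 0.9, 1.3]
finger_gap: 0.0856
grip_force: 0.0
```

Call:
servo_tool --increments '[{"grip": 0, "x": -40, "y": -1, "z": 0, "roll": 0}, {"grip": 0, "x": -40, "y": -1, "z": 0, "roll": 0}, {"grip": 0, "x": -40, "y": -1, "z": 0, "roll": 0}, {"grip": 0, "x": -40, "y": -1, "z": 0, "roll": 0}, {"grip": 0, "x": -30, "y": -1, "z": 0, "roll": 0}]'

```text
clock: 1.03
tcp_pos: [0.5923, 0.3497, 0.2307]
orientation: [0.0, 0.214, 0.977, -0.0]
wrist_force: [-0.2, 0.5, -0.4]
finger_gap: 0.0854
grip_force: 0.0
```

Call:
servo_tool --increments '[{"grip": 0, "x": 0, "y": 0, "z": 0, "roll": 0}, {"grip": 0, "x": 0, "y": 0, "z": 0, "roll": 0}]'

```text
clock: 1.2
tcp_pos: [0.591, 0.3502, 0.23]
orientation: [-0.001, 0.214, 0.977, -0.0]
wrist_force: [-0.7, 0.5, -0.2]
finger_gap: 0.0857
grip_force: 0.0
```

```bash
python3 - <<'E'
from h import *
im,s=shot('wrist','w2.png'); print(s['tcp_pos'],s['clock'])
for c,st,m in blobs(im,150): print(c.round(),st, world('wrist',c,0.02,s)[0].round(3))
E
```

```text
[0.59099401 0.35015983 0.22995646] 1.2
[323. 124.] [ 287   68   78  112 5228] [0.538 0.385 0.02 ]
[553. 113.] [ 496   82  135   75 5283] [0.642 0.642 0.02 ]
[594. 138.] [ 560  120   80   36 1645] [0.693 0.683 0.02 ]
[218. 212.] [ 198  193   41   39 1242] [0.582 0.213 0.02 ]
[590. 249.] [ 551  216   69   58 2064] [0.845 0.653 0.02 ]
[ 54. 266.] [   8  221  100   85 3517] [ 0.556 -0.041  0.02 ]
[200. 269.] [183 245  39  47 442] [0.645 0.147 0.02 ]
[  9. 332.] [   0  301   24   68 1170] [ 0.616 -0.182  0.02 ]
```

View pics/w2.png

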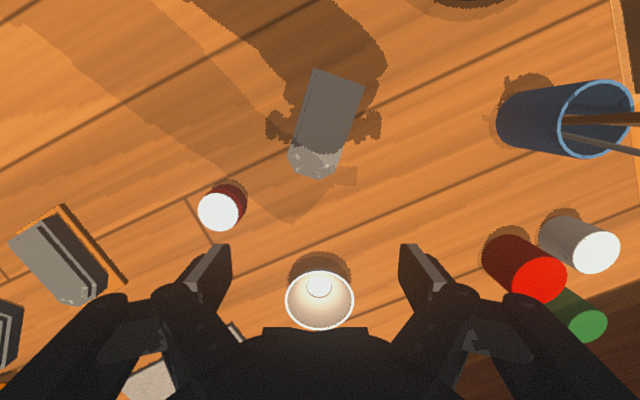

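The slab appears from nearly straight above at (323,124), its cut end facing down the image. The bowl is at (320,300), the tin at (220,210), and the base at (60,265).

```bash
cat >> h.py <<'E'
def slabfit(n,m,s,z):
    "pose (x,y,yaw deg to cut end) of a 124x64 outline whose upper edge is at z"
    c=max(cv2.findContours(m,cv2.RETR_EXTERNAL,cv2.CHAIN_APPROX_NONE)[0],key=len)[:,0]
    P=world(n,c,z,s)[:,:2]; (x,y),(w,h),a=cv2.minAreaRect((P*1000).astype(np.float32))
    if w<h: w,h,a=h,w,a+90
    u=np.array([np.cos(np.radians(a)),np.sin(np.radians(a))]); v=np.array([-u[1],u[0]])
    q=P*1000-[x,y]; t=q@u; g=abs(q@v)
    if g[t>t.max()-7].mean()>g[t<t.min()+7].mean(): a+=180
    return np.array([x,y,(a+180)%360-180,w,h]).round(1)
def near(n,im,s,xy,z):
    b=blobs(im,300); d=[np.hypot(*(world(n,c,z,s)[0,:2]-xy)) for c,_,_ in b]; return b[int(np.argmin(d))][2]
def go(x,y,z,yaw,s=None):
    "deltas: translation in present tool axes (mm), then roll (deg); yaw = of tool x"
    s=s or env.get_state(); Rt=q2R(s['orientation']); d=Rt.T@(np.array([x,y,z])-np.array(s['tcp_pos'])*1000)
    cur=np.degrees(np.arctan2(Rt[1,0],Rt[0,0])); dr=-((yaw-cur+180)%360-180)
    print('tool d',d.round(1),'roll',round(dr,1),'tcp',(np.array(s['tcp_pos'])*1000).round(1),'yaw',round(cur,1),'j',np.array(s['joint_pos']).round(2),'t',s['clock'])
E
python3 - <<'E'
from h import *
s=env.get_state(); im=cv2.imread('pics/w2.png')[:,:,::-1].copy()
m=near('wrist',im,s,[.538,.385],.02); f=slabfit('wrist',m,s,.02); print(f)
m=near('side',cv2.imread('pics/side0.png')[:,:,::-1].copy(),None,[.538,.376],.015);
m2=cv2.imread('pics/side0.png')[:,:,::-1].copy(); print(slabfit('side',m,None,.02))
go(f[0],f[1],100,f[2]+180)
E
```

```text
[540.8 382.3 -43.  122.5  63.2]
[538.7 370.1 -43.7 132.3  77.8]
tool d [ 57.3   8.  130.5] roll 18.4 tcp [589.7 351.2 230.4] yaw 155.4 j [0.42 0.55 0.4  1.42 0.   0.85] t 1.25
```

Call:
servo_tool --increments '[{"grip": 0, "x": 28.5, "y": 4, "z": 0, "roll": 0}, {"grip": 0, "x": 28.8, "y": 4, "z": 0, "roll": 0}, {"grip": 0, "x": 0, "y": 0, "z": 35, "roll": 6.1}, {"grip": 0, "x": 0, "y": 0, "z": 35, "roll": 6.1}, {"grip": 0, "x": 0, "y": 0, "z": 35, "roll": 6.2}]'

```text
clock: 1.67
tcp_pos: [0.539, 0.3849, 0.1269]
orientation: [0.001, 0.367, 0.93, 0.001]
wrist_force: [1.2, 0.2, 0.3]
finger_gap: 0.0855
grip_force: 0.0
```

Call:
servo_tool --increments '[{"grip": 0, "x": 0, "y": 0, "z": 25, "roll": 0}, {"grip": 0, "x": 0, "y": 0, "z": 0, "roll": 0}, {"grip": 0, "x": 0, "y": 0, "z": 0, "roll": 0}]'

```text
clock: 1.92
tcp_pos: [0.5383, 0.3832, 0.1005]
orientation: [-0.001, 0.365, 0.931, -0.001]
wrist_force: [-0.1, 0.4, 1.0]
finger_gap: 0.0853
grip_force: 0.0
```

```bash
python3 - <<'E'
from h import *
im,s=shot('wrist','w3.png'); go(540.8,382.3,0,137,s)
E
```

```text
tool d [ -2.5   1.4 100.5] roll 0.2 tcp [538.3 383.2 100.5] yaw 137.2 j [0.5  0.54 0.07 1.1  0.   1.24] t 1.9167
```

View pics/w3.png

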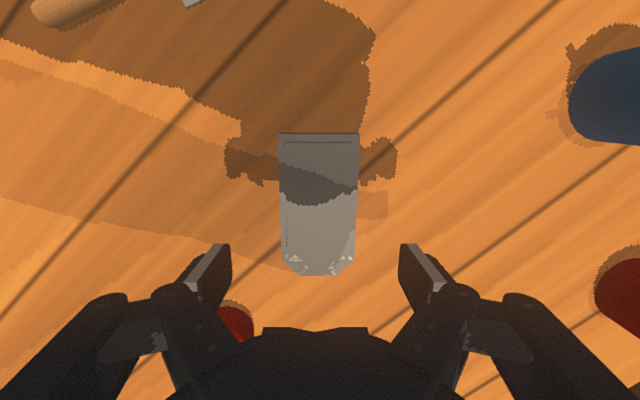

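The slab sits centred at (318,205), midway between the fingers and aligned with them. Next I'll descend and grip.

Call:
servo_tool --increments '[{"grip": 0, "x": -2.5, "y": 1.4, "z": 30, "roll": 0}, {"grip": 0, "x": 0, "y": 0, "z": 30, "roll": 0}, {"grip": 0, "x": 0, "y": 0, "z": 25, "roll": 0}, {"grip": 0, "x": 0, "y": 0, "z": 17, "roll": 0}, {"grip": 0, "x": 0, "y": 0, "z": 0, "roll": 0}]'

```text
clock: 2.38
tcp_pos: [0.5426, 0.382, -0.0019]
orientation: [-0.001, 0.366, 0.931, -0.001]
wrist_force: [-0.9, -0.3, 0.6]
finger_gap: 0.0853
grip_force: 0.0
```

Call:
servo_tool --increments '[{"grip": 0.5, "x": 0, "y": 0, "z": 0, "roll": 0}, {"grip": 0.5, "x": 0, "y": 0, "z": 0, "roll": 0}, {"grip": 0.5, "x": 0, "y": 0, "z": 0, "roll": 0}, {"grip": 0.5, "x": 0, "y": 0, "z": 0, "roll": 0}, {"grip": 0.5, "x": 0, "y": 0, "z": 0, "roll": 0}]'

```text
clock: 2.8
tcp_pos: [0.5457, 0.3834, 0.0029]
orientation: [0.002, 0.366, 0.931, 0.002]
wrist_force: [-1.2, -0.1, 6.0]
finger_gap: 0.0629
grip_force: 57.5
```

Call:
servo_tool --increments '[{"grip": 0.5, "x": 0, "y": 0, "z": 0, "roll": 0}, {"grip": 0.5, "x": 0, "y": 0, "z": 0, "roll": 0}]'

```text
clock: 2.97
tcp_pos: [0.5457, 0.3834, 0.0029]
orientation: [0.002, 0.366, 0.931, 0.002]
wrist_force: [-0.5, 0.2, 6.0]
finger_gap: 0.0629
grip_force: 57.5
```

The fingertips touched the table, with about 6 N and the TCP lifted 5 mm. I'll regrip a little higher so the tips also clear the lower piece when stacking.

Call:
servo_tool --increments '[{"grip": 0, "x": 0, "y": 0, "z": 0, "roll": 0}, {"grip": 0, "x": 0, "y": 0, "z": -9, "roll": 0}, {"grip": 0, "x": 0, "y": 0, "z": 0, "roll": 0}, {"grip": 0, "x": 0, "y": 0, "z": 0, "roll": 0}, {"grip": 0.5, "x": 0, "y": 0, "z": 0, "roll": 0}]'

```text
clock: 3.38
tcp_pos: [0.5439, 0.3823, 0.0088]
orientation: [0.0, 0.366, 0.931, 0.0]
wrist_force: [-0.4, 0.6, -0.5]
finger_gap: 0.0757
grip_force: 0.0
```

Call:
servo_tool --increments '[{"grip": 0.5, "x": 0, "y": 0, "z": 0, "roll": 0}, {"grip": 0.5, "x": 0, "y": 0, "z": 0, "roll": 0}, {"grip": 0.5, "x": 0, "y": 0, "z": 0, "roll": 0}, {"grip": 0.5, "x": 0, "y": 0, "z": 0, "roll": 0}, {"grip": 0.5, "x": 0, "y": 0, "z": 0, "roll": 0}]'

```text
clock: 3.8
tcp_pos: [0.5441, 0.3825, 0.0091]
orientation: [0.0, 0.366, 0.931, 0.001]
wrist_force: [-0.5, 0.0, 4.9]
finger_gap: 0.062
grip_force: 54.5
```

Call:
servo_tool --increments '[{"grip": 0.5, "x": 0, "y": 0, "z": -20, "roll": 0}, {"grip": 0.5, "x": 0, "y": 0, "z": -40, "roll": 0}, {"grip": 0.5, "x": 0, "y": 0, "z": -40, "roll": 0}, {"grip": 0.5, "x": 0, "y": 0, "z": -40, "roll": 0}, {"grip": 0.5, "x": 0, "y": 0, "z": -40, "roll": 0}]'

```text
clock: 4.22
tcp_pos: [0.5426, 0.3816, 0.1886]
orientation: [-0.001, 0.366, 0.931, -0.001]
wrist_force: [0.8, -0.9, -2.8]
finger_gap: 0.0618
grip_force: 56.7
```

Call:
servo_tool --increments '[{"grip": 0.5, "x": 0, "y": 0, "z": -40, "roll": 0}, {"grip": 0.5, "x": 0, "y": 0, "z": 0, "roll": 0}, {"grip": 0.5, "x": 0, "y": 0, "z": 0, "roll": 0}]'

```text
clock: 4.47
tcp_pos: [0.5449, 0.3828, 0.2308]
orientation: [0.002, 0.366, 0.931, 0.002]
wrist_force: [1.6, 0.7, -3.3]
finger_gap: 0.0621
grip_force: 56.7
```

```bash
python3 - <<'E'
from h import *
go(550,-20,220,183)
im,s=shot('wrist','w4.png')
m=near('wrist',im,s,s['tcp_pos'][:2],s['tcp_pos'][2]); 
E
```

```text
tool d [-278.3 -291.3    9.9] roll -46.0 tcp [544.9 382.8 230.8] yaw 137.0 j [0.49 0.49 0.32 1.39 0.   1.24] t 4.4667
```

View pics/w4.png

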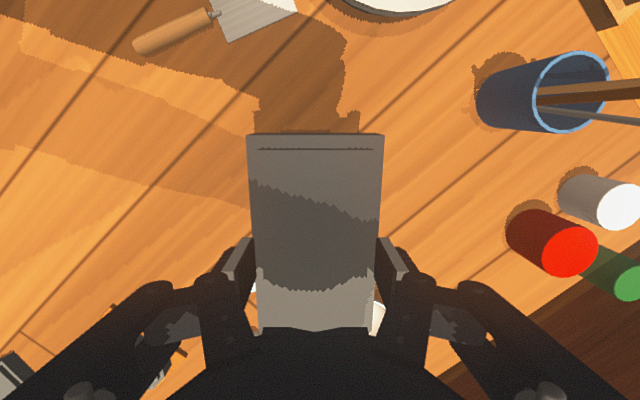

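The slab is held centred and square, its rear edge at row 134; the wrist force of about 3 N fits its weight. Next I'll carry it to the far side of the base, where the camera can see the base from above.

Call:
servo_tool --increments '[{"grip": 0.5, "x": -30, "y": -18, "z": 0, "roll": 0}, {"grip": 0.5, "x": -30, "y": -18, "z": 0, "roll": 0}, {"grip": 0.5, "x": -30, "y": -18, "z": 0, "roll": 0}, {"grip": 0.5, "x": -30, "y": -18, "z": 0, "roll": 0}, {"grip": 0.5, "x": -30, "y": -18, "z": 0, "roll": 0}]'

```text
clock: 4.93
tcp_pos: [0.5905, 0.2123, 0.2246]
orientation: [-0.003, 0.366, 0.931, -0.002]
wrist_force: [0.3, 0.4, -2.6]
finger_gap: 0.0619
grip_force: 56.7
```

Call:
servo_tool --increments '[{"grip": 0.5, "x": -30, "y": -18, "z": 0, "roll": 0}, {"grip": 0.5, "x": -30, "y": -18, "z": 0, "roll": 0}, {"grip": 0.5, "x": -30, "y": -18, "z": 0, "roll": 0}, {"grip": 0.5, "x": -30, "y": -18, "z": 0, "roll": 0}, {"grip": 0.5, "x": -30, "y": -18, "z": 0, "roll": 0}]'

```text
clock: 5.35
tcp_pos: [0.6389, 0.0443, 0.2246]
orientation: [-0.003, 0.366, 0.931, -0.001]
wrist_force: [0.4, 0.3, -2.8]
finger_gap: 0.0619
grip_force: 56.7
```

Call:
servo_tool --increments '[{"grip": 0.5, "x": -30, "y": -18, "z": 0, "roll": 0}, {"grip": 0.5, "x": -30, "y": -18, "z": 0, "roll": 0}, {"grip": 0.5, "x": 0, "y": 0, "z": 0, "roll": -6.5}, {"grip": 0.5, "x": 0, "y": 0, "z": 0, "roll": -6.5}, {"grip": 0.5, "x": 0, "y": 0, "z": 0, "roll": -6.5}]'

```text
clock: 5.77
tcp_pos: [0.6582, -0.0224, 0.224]
orientation: [-0.003, 0.202, 0.979, -0.0]
wrist_force: [0.3, 0.7, -2.7]
finger_gap: 0.0619
grip_force: 56.7
```

Call:
servo_tool --increments '[{"grip": 0.5, "x": 0, "y": 0, "z": 0, "roll": -6.5}, {"grip": 0.5, "x": 0, "y": 0, "z": 0, "roll": -6.5}, {"grip": 0.5, "x": 0, "y": 0, "z": 0, "roll": -6.5}, {"grip": 0.5, "x": 0, "y": 0, "z": 0, "roll": -6.5}, {"grip": 0.5, "x": 0, "y": 0, "z": 0, "roll": 0}]'

```text
clock: 6.18
tcp_pos: [0.6582, -0.0211, 0.2246]
orientation: [-0.003, -0.023, 1.0, 0.001]
wrist_force: [0.2, -0.3, -3.5]
finger_gap: 0.0617
grip_force: 56.7
```

Call:
servo_tool --increments '[{"grip": 0.5, "x": 0, "y": 0, "z": 0, "roll": 0}, {"grip": 0.5, "x": 0, "y": 0, "z": 0, "roll": 0}]'

```text
clock: 6.35
tcp_pos: [0.659, -0.0212, 0.2263]
orientation: [-0.002, -0.021, 1.0, 0.0]
wrist_force: [0.2, -0.2, -3.2]
finger_gap: 0.0623
grip_force: 56.7
```

```bash
cat >> h.py <<'E'
def toolp(P,s): return (q2R(s['orientation']).T@(np.array(P)-s['tcp_pos']))*1000
def rear(im,s,up):
    "rear edge of held piece, its upper edge 'up' m above TCP height; mm in tool x (should be ~62 + offset)"
    z=s['tcp_pos'][2]+up; hsv=cv2.cvtColor(im,cv2.COLOR_RGB2HSV); out=[]
    for u in range(290,340,5):
        g=cv2.GaussianBlur(hsv[:,u-2:u+3,1].mean(1).astype(np.float32)[:,None],(1,5),0)[:,0]
        r=200
        while g[r]<70: r-=1
        out.append(toolp(world('wrist',[u,r+.5],z,s)[0],s)[0])
    return np.array(out).round(1)
E
python3 - <<'E'
from h import *
im,s=shot('wrist','w5.png'); print(rear(im,s,.011))
for c,st,m in blobs(im,150):
    if st[1]<330: print(c.round(),st, world('wrist',c,0.034,s)[0].round(3))
m=near('wrist',im,s,[.55,-.02],.034); print(slabfit('wrist',m,s,.034)); go(0,0,0,0,s)
im4=cv2.imread('pics/w4.png')[:,:,::-1].copy()
cv2.imwrite('pics/w5m.png',np.hstack([im[:240,200:440,::-1],cv2.merge([m*255]*3)[:240,200:440]]))
E
```

```text
[ 63.4 105.9 106.3 106.3 106.3 106.3 106.7 106.7 106.7 106.7]
[136.   5.] [105   0  50  15 394] [ 0.482 -0.215  0.034]
[22. 67.] [   0    2   56  120 4498] [ 0.547 -0.351  0.034]
[149. 129.] [ 104   76   99   99 5174] [ 0.609 -0.215  0.034]
[535. 118.] [ 513   96   45   46 1623] [0.578 0.229 0.034]
[442. 203.] [427 190  29  24 342] [0.684 0.137 0.034]
[545. 254.] [ 509  222   75   67 3581] [0.749 0.287 0.034]
[235. 259.] [221 238  30  44 412] [ 0.772 -0.122  0.034]
[401. 257.] [379 238  41  44 723] [0.759 0.096 0.034]
[ 611.9 -217.   -48.3  117.8   61.7]
tool d [656.8  48.3 228.5] roll -177.6 tcp [659.  -21.2 226.3] yaw -177.6 j [-0.15  0.49  0.3   1.38  0.   -0.2 ] t 6.35
```

View pics/w5m.png

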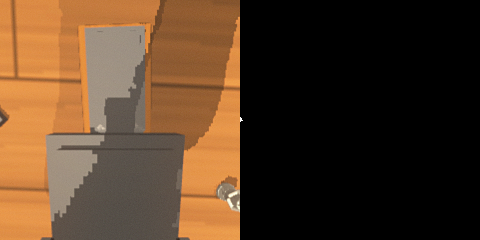

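The base shows at (318,80), but the held slab hides its cut end. I'll move 40 mm further out.

Call:
servo_tool --increments '[{"grip": 0.5, "x": -20, "y": 0, "z": 0, "roll": 0}, {"grip": 0.5, "x": -20, "y": 0, "z": 0, "roll": 0}, {"grip": 0.5, "x": 0, "y": 0, "z": 0, "roll": 0}, {"grip": 0.5, "x": 0, "y": 0, "z": 0, "roll": 0}]'

```text
clock: 6.73
tcp_pos: [0.7001, -0.0195, 0.227]
orientation: [-0.001, -0.022, 1.0, 0.0]
wrist_force: [-0.5, 0.7, -3.1]
finger_gap: 0.0616
grip_force: 56.7
```

```bash
python3 - <<'E'
from h import *
im,s=shot('wrist','w6.png'); go(0,0,0,0,s)
h=im[:400].copy(); 
hsv=cv2.cvtColor(im,cv2.COLOR_RGB2HSV); print([(r,hsv[r,320].tolist()) for r in range(90,140,3)])
h[128:]=[255,100,0]; b=blobs(h,300)
for c,st,m in b: print(c.round(),st)
m=near('wrist',h,s,[.55,-.02],.034); print(slabfit('wrist',m,s,.034))
h=im.copy(); h[:130]=[255,100,0]; print(rear(h,s,.011))
E
```

```text
tool d [698.3  49.6 228. ] roll -177.5 tcp [700.1 -19.5 227. ] yaw -177.5 j [-0.14  0.58  0.44  1.44  0.   -0.19] t 6.7333
[(90, [16, 44, 157]), (93, [17, 45, 160]), (96, [13, 48, 96]), (99, [14, 50, 102]), (102, [11, 52, 93]), (105, [17, 50, 96]), (108, [13, 116, 103]), (111, [14, 180, 130]), (114, [13, 162, 134]), (117, [13, 157, 122]), (120, [12, 157, 125]), (123, [13, 147, 120]), (126, [14, 150, 124]), (129, [13, 152, 124]), (132, [14, 143, 107]), (135, [14, 48, 90]), (138, [14, 47, 93])]
[21. 42.] [   0    0   48   86 3338]
[146.  89.] [  97   36  102   92 5223]
[543.  79.] [ 520   55   47   49 1797]
[ 613.8 -217.3  -48.4  118.2   61.2]
[62.9 63.4 63.4 62.9 63.4 63.4 63.4 63.4 63.4 63.4]
```

Call:
servo_tool --increments '[{"grip": 0.5, "x": 13, "y": 0, "z": 0, "roll": 0}, {"grip": 0.5, "x": 0, "y": 0, "z": 0, "roll": 0}, {"grip": 0.5, "x": 0, "y": 0, "z": 0, "roll": 0}]'

```text
clock: 7.03
tcp_pos: [0.686, -0.02, 0.2289]
orientation: [0.0, -0.022, 1.0, 0.0]
wrist_force: [1.3, -0.2, -4.4]
finger_gap: 0.0624
grip_force: 56.7
```

```bash
sed -i 's/<6000/<12000/' h.py; python3 - <<'E'
from h import *
im,s=shot('wrist','w7.png'); go(0,0,0,0,s)
h=im.copy(); h[129:]=[255,100,0]
m=near('wrist',h,s,[.55,-.02],.034); y,x=np.where(m); print(x.min(),x.max(),y.min(),y.max(),slabfit('wrist',m,s,.034))
h=im.copy(); h[:130]=[255,100,0]; print(rear(h,s,.011))
E
```

```text
tool d [684.5  49.9 228.8] roll -177.5 tcp [686.  -20.  228.9] yaw -177.5 j [-0.15  0.54  0.39  1.42  0.   -0.19] t 7.0333
285 345 0 120 [557.7 -24.4   4.1 121.3  62.6]
[62.9 63.4 63.4 63.4 63.4 63.4 63.4 63.4 63.4 63.4]
```

```bash
cat >> h.py <<'E'
def lateral(im,s,up,rows=range(155,205,8)):
    "tool y of the two long edges of the held piece (should be -32, 32), tool x of them"
    z=s['tcp_pos'][2]+up; sat=cv2.cvtColor(im,cv2.COLOR_RGB2HSV)[:,:,1]; o=[]
    for r in rows:
        g=sat[r-1:r+2].mean(0); a=b=315
        while g[a]<75: a-=1
        while g[b]<75: b+=1
        P=toolp(world('wrist',[a+.5,r],z,s)[0],s),toolp(world('wrist',[b-.5,r],z,s)[0],s); o.append([P[0][1],P[1][1],(P[0][1]+P[1][1])/2,P[0][0]])
    return np.array(o).round(1)
E
python3 - <<'E'
from h import *
s=env.get_state(); im=cv2.imread('pics/w7.png')[:,:,::-1].copy(); print(lateral(im,s,.011)); 
s7=s; h=im.copy(); h[129:]=[255,100,0]; m=near('wrist',h,s,[.55,-.02],.034)
c=max(cv2.findContours(m,0,1)[0],key=len)[:,0]; P=world('wrist',c,.034,s)[:,:2]*1000-[557.1,-24.4]
a=np.radians(4.1); t=P@[np.cos(a),np.sin(a)]; v=P@[-np.sin(a),np.cos(a)]
for lo in (-55,-30,-5,20): k=(t>lo)&(t<lo+20); print(lo,v[k&(v>0)].mean().round(1),v[k&(v<0)].mean().round(1))
go(557.1,-24.4,150,184.1)
E
```

```text
[[-32.1  30.8  -0.6  53.7]
 [-31.8  31.   -0.4  50. ]
 [-32.1  30.8  -0.6  46.2]
 [-31.9  31.1  -0.4  42.4]
 [-32.1  30.8  -0.6  38.5]
 [-31.9  31.1  -0.4  34.5]
 [-32.1  30.9  -0.6  30.5]]
-55 31.1 -30.8
-30 31.1 -30.7
-5 31.2 -30.8
20 31.2 -30.7
tool d [129.5   1.3  78.9] roll -1.6 tcp [686.5 -20.1 229. ] yaw -177.5 j [-0.15  0.54  0.39  1.42  0.   -0.19] t 7.0833
```

Call:
servo_tool --increments '[{"grip": 0.5, "x": 32, "y": 0.5, "z": 0, "roll": 0}, {"grip": 0.5, "x": 32, "y": 0.5, "z": 0, "roll": 0}, {"grip": 0.5, "x": 32, "y": 0.5, "z": 0, "roll": 0}, {"grip": 0.5, "x": 31.4, "y": 0.6, "z": 0, "roll": -1.6}, {"grip": 0.5, "x": 0, "y": 0, "z": 30, "roll": 0}]'

```text
clock: 7.5
tcp_pos: [0.5576, -0.0237, 0.2046]
orientation: [0.004, -0.036, 0.999, -0.001]
wrist_force: [1.0, 1.1, -2.7]
finger_gap: 0.062
grip_force: 56.7
```

Call:
servo_tool --increments '[{"grip": 0.5, "x": 0, "y": 0, "z": 40, "roll": 0}, {"grip": 0.5, "x": 0, "y": 0, "z": 40, "roll": 0}, {"grip": 0.5, "x": 0, "y": 0, "z": 35, "roll": 0}, {"grip": 0.5, "x": 0, "y": 0, "z": 14, "roll": 0}, {"grip": 0.5, "x": 0, "y": 0, "z": 0, "roll": 0}]'

```text
clock: 7.92
tcp_pos: [0.5562, -0.023, 0.0654]
orientation: [-0.004, -0.036, 0.999, 0.001]
wrist_force: [-0.7, 0.2, -2.5]
finger_gap: 0.0621
grip_force: 56.7
```

Call:
servo_tool --increments '[{"grip": 0.5, "x": 0, "y": 0, "z": 0, "roll": 0}, {"grip": 0.5, "x": 0, "y": 0, "z": 0, "roll": 0}]'

```text
clock: 8.08
tcp_pos: [0.5611, -0.0239, 0.0711]
orientation: [0.002, -0.036, 0.999, -0.0]
wrist_force: [0.1, -0.1, -2.8]
finger_gap: 0.0616
grip_force: 56.7
```

```bash
python3 - <<'E'
from h import *
go(559.2,-23.7,43,184.1)
E
```

```text
tool d [ 1.9  0.4 28.1] roll 0.0 tcp [561.1 -23.9  71.1] yaw -175.9 j [-0.19  0.38 -0.26  0.92  0.   -0.26] t 8.0833
```

Call:
servo_tool --increments '[{"grip": 0.5, "x": 0, "y": 0, "z": 0, "roll": 0}, {"grip": 0.5, "x": 0, "y": 0, "z": 0, "roll": 0}]'

```text
clock: 8.25
tcp_pos: [0.5611, -0.0239, 0.0713]
orientation: [0.002, -0.036, 0.999, -0.0]
wrist_force: [-0.2, -0.7, -3.2]
finger_gap: 0.0618
grip_force: 56.7
```

Call:
servo_tool --increments '[{"grip": 0.5, "x": 0, "y": 0, "z": 0, "roll": 0}, {"grip": 0.5, "x": 0, "y": 0, "z": 0, "roll": 0}]'

```text
clock: 8.42
tcp_pos: [0.5601, -0.0237, 0.0703]
orientation: [0.001, -0.036, 0.999, -0.0]
wrist_force: [0.4, -0.0, -2.5]
finger_gap: 0.0618
grip_force: 56.7
```

```bash
python3 - <<'E'
from h import *
go(559.2,-23.7,43,184.1)
E
```

```text
tool d [ 0.9  0.1 27.3] roll 0.0 tcp [560.1 -23.7  70.3] yaw -175.9 j [-0.19  0.38 -0.26  0.92  0.   -0.26] t 8.4167
```

Call:
servo_tool --increments '[{"grip": 0.5, "x": 0.5, "y": 0, "z": 10, "roll": 0}, {"grip": 0.5, "x": 0, "y": 0, "z": 6, "roll": 0}, {"grip": 0.5, "x": 0, "y": 0, "z": 4, "roll": 0}, {"grip": 0.5, "x": 0, "y": 0, "z": 4, "roll": 0}, {"grip": 0.5, "x": 0, "y": 0, "z": 3, "roll": 0}]'

```text
clock: 8.83
tcp_pos: [0.5584, -0.0236, 0.0429]
orientation: [-0.0, -0.036, 0.999, 0.0]
wrist_force: [-12.0, 1.3, 31.6]
finger_gap: 0.0617
grip_force: 60.5
```

Call:
servo_tool --increments '[{"grip": 0.5, "x": 0, "y": 0, "z": 2, "roll": 0}, {"grip": 0.5, "x": 0, "y": 0, "z": 0, "roll": 0}, {"grip": 0.5, "x": 0, "y": 0, "z": 0, "roll": 0}, {"grip": 0.5, "x": 0, "y": 0, "z": 0, "roll": 0}, {"grip": 0.5, "x": 0, "y": 0, "z": 0, "roll": 0}]'

```text
clock: 9.25
tcp_pos: [0.5583, -0.0235, 0.043]
orientation: [0.0, -0.036, 0.999, -0.0]
wrist_force: [-10.7, 1.3, 19.9]
finger_gap: 0.0621
grip_force: 59.3
```

It seated at TCP z 43.0, as expected. Next: release, rise, and check from above.

Call:
servo_tool --increments '[{"grip": 0, "x": 0, "y": 0, "z": 0, "roll": 0}, {"grip": 0, "x": 0, "y": 0, "z": 0, "roll": 0}, {"grip": 0, "x": 0, "y": 0, "z": 0, "roll": 0}, {"grip": 0, "x": 0, "y": 0, "z": -10, "roll": 0}, {"grip": 0, "x": 0, "y": 0, "z": -30, "roll": 0}]'

```text
clock: 9.67
tcp_pos: [0.5556, -0.0231, 0.0769]
orientation: [-0.004, -0.036, 0.999, 0.001]
wrist_force: [0.8, 0.3, -0.4]
finger_gap: 0.0855
grip_force: 0.0
```

Call:
servo_tool --increments '[{"grip": 0, "x": 0, "y": 0, "z": -40, "roll": 0}, {"grip": 0, "x": -30, "y": 0, "z": -40, "roll": 0}, {"grip": 0, "x": -30, "y": 0, "z": -40, "roll": 0}, {"grip": 0, "x": -10, "y": 0, "z": -20, "roll": 0}, {"grip": 0, "x": 0, "y": 0, "z": 0, "roll": 0}]'

```text
clock: 10.08
tcp_pos: [0.6237, -0.0198, 0.213]
orientation: [0.005, -0.036, 0.999, -0.001]
wrist_force: [-0.5, -0.4, 1.1]
finger_gap: 0.0857
grip_force: 0.0
```

Call:
servo_tool --increments '[{"grip": 0, "x": 0, "y": 0, "z": 0, "roll": 0}, {"grip": 0, "x": 0, "y": 0, "z": 0, "roll": 0}, {"grip": 0, "x": 0, "y": 0, "z": 0, "roll": 0}, {"grip": 0, "x": 0, "y": 0, "z": 0, "roll": 0}]'

```text
clock: 10.42
tcp_pos: [0.6173, -0.0192, 0.2054]
orientation: [-0.002, -0.036, 0.999, 0.0]
wrist_force: [-0.7, -0.7, 0.4]
finger_gap: 0.0854
grip_force: 0.0
```

```bash
python3 - <<'E'
from h import *
im,s=shot('wrist','w8.png'); go(558.3,-23.5,43,184.1,s)
m=near('wrist',im,s,[.55,-.02],.054); y,x=np.where(m); print(x.min(),x.max(),y.min(),y.max(),slabfit('wrist',m,s,.054))
for c,st,m in blobs(im,150): print(c.round(),st, world('wrist',c,0.02,s)[0].round(3))
m=near('wrist',im,s,[.612,-.217],.02); print(slabfit('wrist',m,s,.02))
E
```

```text
tool d [ 58.6  -0.2 162.6] roll 0.0 tcp [617.3 -19.2 205.4] yaw -175.9 j [-0.16  0.41  0.12  1.29  0.   -0.23] t 10.4167
282 347 63 187 [557.5 -24.1   4.1 121.8  62.7]
[109.  15.] [  40    0  125   46 2999] [ 0.46  -0.244  0.02 ]
[16. 97.] [   0   29   44  120 3487] [ 0.547 -0.358  0.02 ]
[315. 121.] [ 282   63   66  125 7289] [ 0.55  -0.024  0.02 ]
[142. 161.] [  94  108  102   99 5378] [ 0.61  -0.223  0.02 ]
[538. 165.] [ 515  142   46   46 1632] [0.58  0.241 0.02 ]
[436. 243.] [414 222  40  38 501] [0.689 0.139 0.02 ]
[278. 255.] [268 232  23  41 427] [ 0.719 -0.06   0.02 ]
[431. 271.] [408 245  39  49 419] [0.729 0.141 0.02 ]
[194. 278.] [183 263  24  29 253] [ 0.761 -0.169  0.02 ]
[ 613.1 -225.   -48.3  123.5   64.8]
```

View pics/w8.png

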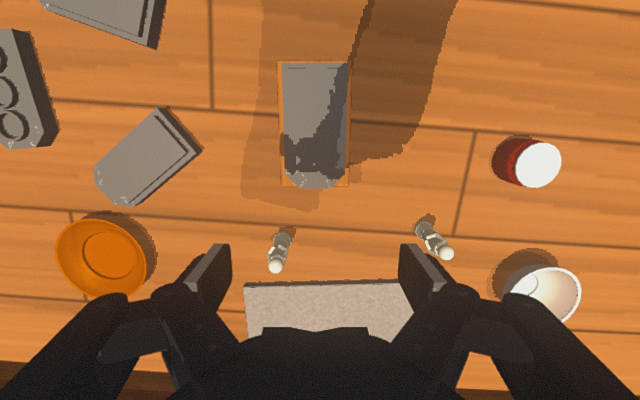

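The slab sits on the base at (315,121), fit (557.5,-24.1), yaw 4.1. The next slab is at (142,161), the figures near (278,240) and (436,240), and the dish at (109,255). I'll go over the next slab.

Call:
servo_tool --increments '[{"grip": 0, "x": -2, "y": -35, "z": 0, "roll": 0}, {"grip": 0, "x": -2, "y": -35, "z": 0, "roll": 0}, {"grip": 0, "x": -2, "y": -35, "z": 0, "roll": 0}, {"grip": 0, "x": -2, "y": -35, "z": 0, "roll": 0}, {"grip": 0, "x": -2, "y": -35, "z": 0, "roll": 0}]'

```text
clock: 10.88
tcp_pos: [0.6408, -0.1944, 0.2063]
orientation: [-0.001, -0.036, 0.999, 0.0]
wrist_force: [-0.0, 0.8, -0.1]
finger_gap: 0.0856
grip_force: 0.0
```

Call:
servo_tool --increments '[{"grip": 0, "x": -2, "y": -35, "z": 0, "roll": 0}, {"grip": 0, "x": 0, "y": -30, "z": 0, "roll": 0}, {"grip": 0, "x": 0, "y": 0, "z": 0, "roll": 6.5}, {"grip": 0, "x": 0, "y": 0, "z": 0, "roll": 6.5}, {"grip": 0, "x": 0, "y": 0, "z": 0, "roll": 6.5}]'

```text
clock: 11.3
tcp_pos: [0.6471, -0.2589, 0.2056]
orientation: [-0.001, 0.137, 0.991, 0.0]
wrist_force: [0.1, -0.1, 0.4]
finger_gap: 0.0852
grip_force: 0.0
```

Call:
servo_tool --increments '[{"grip": 0, "x": 0, "y": 0, "z": 0, "roll": 6.5}, {"grip": 0, "x": 0, "y": 0, "z": 0, "roll": 6.5}, {"grip": 0, "x": 0, "y": 0, "z": 0, "roll": 6.5}, {"grip": 0, "x": 0, "y": 0, "z": 0, "roll": 6.5}, {"grip": 0, "x": 0, "y": 0, "z": 0, "roll": 6.5}]'

```text
clock: 11.72
tcp_pos: [0.6474, -0.2576, 0.206]
orientation: [-0.001, 0.408, 0.913, 0.0]
wrist_force: [0.5, -0.4, 0.7]
finger_gap: 0.0855
grip_force: 0.0
```

Call:
servo_tool --increments '[{"grip": 0, "x": 0, "y": 0, "z": 0, "roll": 0}, {"grip": 0, "x": 0, "y": 0, "z": 0, "roll": 0}, {"grip": 0, "x": 0, "y": 0, "z": 0, "roll": 0}, {"grip": 0, "x": 0, "y": 0, "z": 0, "roll": 0}]'

```text
clock: 12.05
tcp_pos: [0.6479, -0.2578, 0.2067]
orientation: [-0.0, 0.405, 0.914, 0.0]
wrist_force: [0.2, -0.7, 0.0]
finger_gap: 0.0855
grip_force: 0.0
```

```bash
python3 - <<'E'
from h import *
im,s=shot('wrist','w9.png')
for c,st,m in blobs(im,150): print(c.round(),st, world('wrist',c,0.02,s)[0].round(3))
m=near('wrist',im,s,[.612,-.22],.02); f=slabfit('wrist',m,s,.02); print(f); go(f[0],f[1],100,f[2]+180,s)
E
```

```text
[173.  48.] [ 117    0  121  101 7368] [ 0.442 -0.255  0.02 ]
[425.   3.] [408   0  35   9 193] [ 0.608 -0.048  0.02 ]
[493.  76.] [461  63  59  30 814] [ 0.714 -0.044  0.02 ]
[311. 133.] [ 283   81   58  110 5794] [ 0.609 -0.223  0.02 ]
[186. 188.] [ 131  140  109   90 4772] [ 0.54  -0.371  0.02 ]
[198. 271.] [183 245  39  47 354] [ 0.618 -0.454  0.02 ]
[437. 281.] [429 264  17  28 174] [ 0.861 -0.252  0.02 ]
[ 612.9 -227.   -48.6  122.1   62.9]
tool d [ 46.3  -5.2 106.7] roll 0.8 tcp [ 647.9 -257.8  206.7] yaw 132.2 j [-0.49  0.57  0.38  1.38  0.    0.34] t 12.05
```

Call:
servo_tool --increments '[{"grip": 0, "x": 23, "y": -2.5, "z": 20, "roll": 0.8}, {"grip": 0, "x": 23.3, "y": -2.2, "z": 20, "roll": 0}, {"grip": 0, "x": 0, "y": 0, "z": 30, "roll": 0}, {"grip": 0, "x": 0, "y": 0, "z": 30, "roll": 0}, {"grip": 0, "x": 0, "y": 0, "z": 0, "roll": 0}]'

```text
clock: 12.52
tcp_pos: [0.6098, -0.2242, 0.1009]
orientation: [-0.005, 0.411, 0.911, 0.0]
wrist_force: [-1.7, 1.4, -1.0]
finger_gap: 0.0856
grip_force: 0.0
```

Call:
servo_tool --increments '[{"grip": 0, "x": 0, "y": 0, "z": 0, "roll": 0}, {"grip": 0, "x": 0, "y": 0, "z": 30, "roll": 0}, {"grip": 0, "x": 0, "y": 0, "z": 30, "roll": 0}, {"grip": 0, "x": 0, "y": 0, "z": 25, "roll": 0}, {"grip": 0, "x": 0, "y": 0, "z": 13, "roll": 0}]'

```text
clock: 12.93
tcp_pos: [0.614, -0.2267, 0.0084]
orientation: [-0.0, 0.412, 0.911, 0.0]
wrist_force: [-0.6, 0.1, -0.6]
finger_gap: 0.0856
grip_force: 0.0
```

Call:
servo_tool --increments '[{"grip": 0, "x": 0, "y": 0, "z": 0, "roll": 0}, {"grip": 0, "x": 0, "y": 0, "z": 0, "roll": 0}, {"grip": 0, "x": 0, "y": 0, "z": 0, "roll": 0}, {"grip": 0, "x": 0, "y": 0, "z": 0, "roll": 0}]'

```text
clock: 13.27
tcp_pos: [0.6157, -0.2274, 0.0116]
orientation: [0.002, 0.412, 0.911, -0.0]
wrist_force: [0.5, -0.5, 0.4]
finger_gap: 0.0858
grip_force: 0.0
```

Call:
servo_tool --increments '[{"grip": 0.5, "x": 0, "y": 0, "z": 0, "roll": 0}, {"grip": 0.5, "x": 0, "y": 0, "z": 0, "roll": 0}, {"grip": 0.5, "x": 0, "y": 0, "z": 0, "roll": 0}, {"grip": 0.5, "x": 0, "y": 0, "z": 0, "roll": 0}, {"grip": 0.5, "x": 0, "y": 0, "z": 0, "roll": 0}]'

```text
clock: 13.68
tcp_pos: [0.6145, -0.227, 0.011]
orientation: [0.001, 0.412, 0.911, -0.0]
wrist_force: [-0.9, 1.0, 6.9]
finger_gap: 0.0615
grip_force: 52.9
```

Call:
servo_tool --increments '[{"grip": 0.5, "x": 0, "y": 0, "z": 0, "roll": 0}, {"grip": 0.5, "x": 0, "y": 0, "z": 0, "roll": 0}]'

```text
clock: 13.85
tcp_pos: [0.6146, -0.227, 0.011]
orientation: [0.001, 0.412, 0.911, -0.0]
wrist_force: [-1.9, 0.7, 5.5]
finger_gap: 0.0618
grip_force: 52.9
```

Call:
servo_tool --increments '[{"grip": 0.5, "x": 0, "y": 0, "z": -20, "roll": 0}, {"grip": 0.5, "x": 0, "y": 0, "z": -40, "roll": 0}, {"grip": 0.5, "x": 0, "y": 0, "z": -40, "roll": 0}, {"grip": 0.5, "x": 0, "y": 0, "z": -40, "roll": 0}, {"grip": 0.5, "x": 0, "y": 0, "z": -30, "roll": 0}]'

```text
clock: 14.27
tcp_pos: [0.6141, -0.2265, 0.1826]
orientation: [0.001, 0.412, 0.911, -0.0]
wrist_force: [1.2, -0.7, -2.2]
finger_gap: 0.0615
grip_force: 55.9
```

Call:
servo_tool --increments '[{"grip": 0.5, "x": 0, "y": 0, "z": 0, "roll": -6.5}, {"grip": 0.5, "x": 0, "y": 0, "z": 0, "roll": -6.5}, {"grip": 0.5, "x": 0, "y": 0, "z": 0, "roll": -6.5}, {"grip": 0.5, "x": 0, "y": 0, "z": 0, "roll": -6.5}, {"grip": 0.5, "x": 0, "y": 0, "z": 0, "roll": -6.5}]'

```text
clock: 14.68
tcp_pos: [0.6133, -0.2262, 0.1788]
orientation: [-0.0, 0.138, 0.99, 0.0]
wrist_force: [-0.3, -0.4, -3.3]
finger_gap: 0.0617
grip_force: 55.9
```

Call:
servo_tool --increments '[{"grip": 0.5, "x": 0, "y": 0, "z": 0, "roll": -6.5}, {"grip": 0.5, "x": 0, "y": 0, "z": 0, "roll": -6.5}, {"grip": 0.5, "x": 0, "y": 0, "z": 0, "roll": -6.5}, {"grip": 0.5, "x": 0, "y": 0, "z": 0, "roll": 0}, {"grip": 0.5, "x": 0, "y": 0, "z": 0, "roll": 0}]'

```text
clock: 15.1
tcp_pos: [0.6134, -0.2262, 0.1788]
orientation: [-0.0, -0.028, 1.0, 0.0]
wrist_force: [0.3, -0.3, -2.7]
finger_gap: 0.0615
grip_force: 55.9
```

Call:
servo_tool --increments '[{"grip": 0.5, "x": 0, "y": 0, "z": 0, "roll": 0}, {"grip": 0.5, "x": 0, "y": 0, "z": 0, "roll": 0}, {"grip": 0.5, "x": 0, "y": 0, "z": 0, "roll": 0}]'

```text
clock: 15.35
tcp_pos: [0.6137, -0.2264, 0.1789]
orientation: [-0.0, -0.028, 1.0, 0.0]
wrist_force: [-0.1, -0.8, -1.8]
finger_gap: 0.062
grip_force: 55.9
```

```bash
python3 - <<'E'
from h import *
im,s=shot('wrist','w10.png'); print(rear(im,s,.009),lateral(im,s,.009)[::3])
go(557.4,-23.8,190,184.1,s)
E
```

```text
[63.7 63.7 63.7 63.7 63.7 63.7 63.7 63.7 63.7 63.7] [[-32.1  30.8  -0.6  53.4]
 [-32.3  30.6  -0.9  41.9]
 [-32.1  30.9  -0.6  29.9]]
tool d [ 44.6 205.5 -11.1] roll -0.8 tcp [ 613.7 -226.4  178.9] yaw -176.7 j [-0.48  0.49  0.18  1.26  0.   -0.53] t 15.35
```

Call:
servo_tool --increments '[{"grip": 0.5, "x": 7.2, "y": 34.3, "z": 0, "roll": 0}, {"grip": 0.5, "x": 7.2, "y": 34.3, "z": 0, "roll": 0}, {"grip": 0.5, "x": 7.2, "y": 34.3, "z": 0, "roll": 0}, {"grip": 0.5, "x": 7.2, "y": 34.3, "z": 0, "roll": 0}, {"grip": 0.5, "x": 7.2, "y": 34.3, "z": 0, "roll": 0}]'

```text
clock: 15.82
tcp_pos: [0.5672, -0.056, 0.1791]
orientation: [0.0, -0.028, 1.0, 0.0]
wrist_force: [0.7, 1.1, -3.0]
finger_gap: 0.0615
grip_force: 56.0
```

Call:
servo_tool --increments '[{"grip": 0.5, "x": 7.4, "y": 34.3, "z": 0, "roll": -0.8}, {"grip": 0.5, "x": 0, "y": 0, "z": 30, "roll": 0}, {"grip": 0.5, "x": 0, "y": 0, "z": 30, "roll": 0}, {"grip": 0.5, "x": 0, "y": 0, "z": 24, "roll": 0}, {"grip": 0.5, "x": 0, "y": 0, "z": 0, "roll": 0}]'

```text
clock: 16.23
tcp_pos: [0.5546, -0.0223, 0.0903]
orientation: [-0.004, -0.036, 0.999, 0.001]
wrist_force: [-1.2, 0.1, -2.9]
finger_gap: 0.0614
grip_force: 56.1
```

Call:
servo_tool --increments '[{"grip": 0.5, "x": 0, "y": 0, "z": 0, "roll": 0}, {"grip": 0.5, "x": 0, "y": 0, "z": 0, "roll": 0}, {"grip": 0.5, "x": 0, "y": 0, "z": 0, "roll": 0}, {"grip": 0.5, "x": 0, "y": 0, "z": 0, "roll": 0}, {"grip": 0.5, "x": 0, "y": 0, "z": 0, "roll": 0}]'

```text
clock: 16.65
tcp_pos: [0.5595, -0.0239, 0.0964]
orientation: [0.001, -0.036, 0.999, -0.0]
wrist_force: [0.0, 0.4, -3.7]
finger_gap: 0.0613
grip_force: 56.1
```

```bash
python3 - <<'E'
from h import *
go(558.6,-23.6,65,184.1)
E
```

```text
tool d [ 1.   0.4 31.4] roll 0.0 tcp [559.5 -23.9  96.4] yaw -175.9 j [-0.19  0.36 -0.23  0.98  0.   -0.26] t 16.65
```

Call:
servo_tool --increments '[{"grip": 0.5, "x": 0.6, "y": 0.3, "z": 12, "roll": 0}, {"grip": 0.5, "x": 0, "y": 0, "z": 6, "roll": 0}, {"grip": 0.5, "x": 0, "y": 0, "z": 4, "roll": 0}, {"grip": 0.5, "x": 0, "y": 0, "z": 3, "roll": 0}, {"grip": 0.5, "x": 0, "y": 0, "z": 3, "roll": 0}]'

```text
clock: 17.07
tcp_pos: [0.5579, -0.0233, 0.0668]
orientation: [0.0, -0.036, 0.999, 0.0]
wrist_force: [0.2, 0.4, -3.1]
finger_gap: 0.0616
grip_force: 56.2
```

Call:
servo_tool --increments '[{"grip": 0.5, "x": 0, "y": 0, "z": 2, "roll": 0}, {"grip": 0.5, "x": 0, "y": 0, "z": 2, "roll": 0}, {"grip": 0.5, "x": 0, "y": 0, "z": 0, "roll": 0}, {"grip": 0.5, "x": 0, "y": 0, "z": 0, "roll": 0}, {"grip": 0.5, "x": 0, "y": 0, "z": 0, "roll": 0}]'

```text
clock: 17.48
tcp_pos: [0.5579, -0.0233, 0.065]
orientation: [0.001, -0.036, 0.999, -0.0]
wrist_force: [-5.6, 0.7, 10.5]
finger_gap: 0.0617
grip_force: 57.9
```

Seated at 65.0. Next I'll release, rise, and go over the third slab.

Call:
servo_tool --increments '[{"grip": 0, "x": 0, "y": 0, "z": 0, "roll": 0}, {"grip": 0, "x": 0, "y": 0, "z": 0, "roll": 0}, {"grip": 0, "x": 0, "y": 0, "z": 0, "roll": 0}, {"grip": 0, "x": 0, "y": 0, "z": -10, "roll": 0}, {"grip": 0, "x": 0, "y": 0, "z": -30, "roll": 0}]'

```text
clock: 17.9
tcp_pos: [0.5547, -0.0227, 0.0997]
orientation: [-0.004, -0.036, 0.999, 0.001]
wrist_force: [-0.3, -0.5, -1.0]
finger_gap: 0.0854
grip_force: 0.0
```

Call:
servo_tool --increments '[{"grip": 0, "x": 0, "y": 0, "z": -40, "roll": 0}, {"grip": 0, "x": 0, "y": 0, "z": -40, "roll": 0}, {"grip": 0, "x": 0, "y": 0, "z": -20, "roll": 0}, {"grip": 0, "x": 18, "y": -34, "z": 0, "roll": 0}, {"grip": 0, "x": 18, "y": -34, "z": 0, "roll": 0}]'

```text
clock: 18.32
tcp_pos: [0.5286, -0.0934, 0.206]
orientation: [0.003, -0.038, 0.999, -0.001]
wrist_force: [0.9, -1.2, -0.9]
finger_gap: 0.0852
grip_force: 0.0
```

Call:
servo_tool --increments '[{"grip": 0, "x": 18, "y": -34, "z": 0, "roll": 0}, {"grip": 0, "x": 18, "y": -34, "z": 0, "roll": 0}, {"grip": 0, "x": 18, "y": -34, "z": 0, "roll": 0}, {"grip": 0, "x": 18, "y": -34, "z": 0, "roll": 0}, {"grip": 0, "x": 18, "y": -34, "z": 0, "roll": 0}]'

```text
clock: 18.73
tcp_pos: [0.4484, -0.2713, 0.2039]
orientation: [0.0, -0.036, 0.999, -0.0]
wrist_force: [0.7, -0.5, 0.4]
finger_gap: 0.0855
grip_force: 0.0
```

Call:
servo_tool --increments '[{"grip": 0, "x": 18, "y": -34, "z": 0, "roll": 7}, {"grip": 0, "x": 0, "y": 0, "z": 0, "roll": 7}, {"grip": 0, "x": 0, "y": 0, "z": 0, "roll": 7}, {"grip": 0, "x": 0, "y": 0, "z": 0, "roll": 7}, {"grip": 0, "x": 0, "y": 0, "z": 0, "roll": 7}]'

```text
clock: 19.15
tcp_pos: [0.4335, -0.3056, 0.2036]
orientation: [0.0, 0.27, 0.963, -0.0]
wrist_force: [-0.4, 0.2, 0.5]
finger_gap: 0.0851
grip_force: 0.0
```

Call:
servo_tool --increments '[{"grip": 0, "x": 0, "y": 0, "z": 0, "roll": 7}, {"grip": 0, "x": 0, "y": 0, "z": 0, "roll": 7}, {"grip": 0, "x": 0, "y": 0, "z": 0, "roll": 7}, {"grip": 0, "x": 0, "y": 0, "z": 0, "roll": 7}, {"grip": 0, "x": 0, "y": 0, "z": 0, "roll": 7}]'

```text
clock: 19.57
tcp_pos: [0.4339, -0.305, 0.2036]
orientation: [0.0, 0.546, 0.838, 0.0]
wrist_force: [-0.1, 0.1, 0.1]
finger_gap: 0.0853
grip_force: 0.0
```

Call:
servo_tool --increments '[{"grip": 0, "x": 0, "y": 0, "z": 0, "roll": 7}, {"grip": 0, "x": 0, "y": 0, "z": 0, "roll": 7}, {"grip": 0, "x": 0, "y": 0, "z": 0, "roll": 7}, {"grip": 0, "x": 0, "y": 0, "z": 0, "roll": 7}, {"grip": 0, "x": 0, "y": 0, "z": 0, "roll": 0}]'

```text
clock: 19.98
tcp_pos: [0.4339, -0.305, 0.2036]
orientation: [0.0, 0.732, 0.682, 0.0]
wrist_force: [-0.1, -0.6, 0.3]
finger_gap: 0.0857
grip_force: 0.0
```

Call:
servo_tool --increments '[{"grip": 0, "x": 0, "y": 0, "z": 0, "roll": 0}, {"grip": 0, "x": 0, "y": 0, "z": 0, "roll": 0}, {"grip": 0, "x": 0, "y": 0, "z": 0, "roll": 0}, {"grip": 0, "x": 0, "y": 0, "z": 0, "roll": 0}]'

```text
clock: 20.32
tcp_pos: [0.4338, -0.3049, 0.203]
orientation: [0.0, 0.73, 0.683, 0.0]
wrist_force: [0.0, 0.2, 0.2]
finger_gap: 0.0854
grip_force: 0.0
```

```bash
python3 - <<'E'
from h import *
im,s=shot('wrist','w11.png')
for c,st,m in blobs(im,300): print(c.round(),st, world('wrist',c,0.02,s)[0].round(3))
m=near('wrist',im,s,[.442,-.258],.02); f=slabfit('wrist',m,s,.02); print(f); go(f[0],f[1],10,f[2]+180,s)
im,_=shot('side','side1.png'); 
E
python3 up.py side1.png 210 100 260 240 2.4 side1c.png
```

```text
[318. 133.] [ 283   76   74  117 5927] [ 0.44  -0.253  0.02 ]
[407. 229.] [ 353  195  105   97 4755] [ 0.543 -0.377  0.02 ]
[ 438.2 -259.2 -105.5  122.3   63.3]
tool d [ 45.9   1.4 193. ] roll 11.7 tcp [ 433.8 -304.9  203. ] yaw 86.2 j [-0.76  0.24 -0.13  1.21  0.    0.87] t 20.3167
```

View pics/side1c.png

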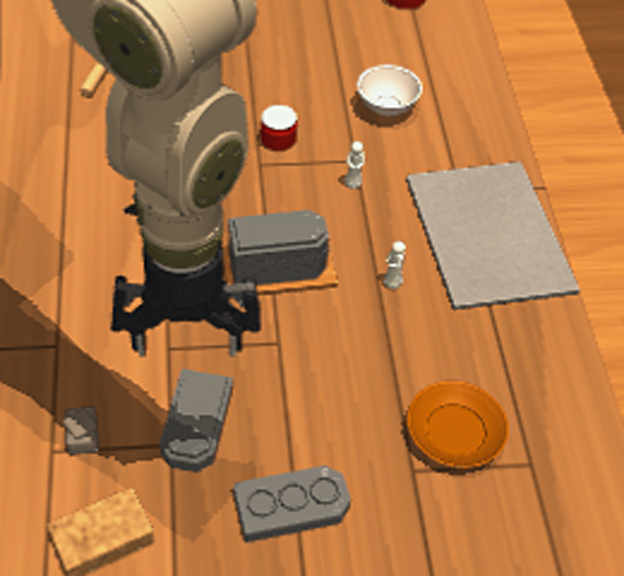

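The stack of two is flush at (280,245) in the crop. The third slab lies clear of the rubble and the cap, so I'll grip it.

Call:
servo_tool --increments '[{"grip": 0, "x": 23, "y": 1, "z": 20, "roll": 0}, {"grip": 0, "x": 22.9, "y": 1, "z": 20, "roll": 5.8}, {"grip": 0, "x": 0, "y": 0, "z": 30, "roll": 5.9}, {"grip": 0, "x": 0, "y": 0, "z": 30, "roll": 0}, {"grip": 0, "x": 0, "y": 0, "z": 0, "roll": 0}]'

```text
clock: 20.83
tcp_pos: [0.4358, -0.2562, 0.0979]
orientation: [-0.004, 0.796, 0.605, -0.001]
wrist_force: [-0.9, 0.6, -0.3]
finger_gap: 0.0856
grip_force: 0.0
```

Call:
servo_tool --increments '[{"grip": 0, "x": 0, "y": 0, "z": 0, "roll": 0}, {"grip": 0, "x": 0, "y": 0, "z": 30, "roll": 0}, {"grip": 0, "x": 0, "y": 0, "z": 30, "roll": 0}, {"grip": 0, "x": 0, "y": 0, "z": 22, "roll": 0}, {"grip": 0, "x": 0, "y": 0, "z": 10, "roll": 0}]'

```text
clock: 21.25
tcp_pos: [0.4388, -0.2595, 0.0104]
orientation: [-0.0, 0.796, 0.605, -0.0]
wrist_force: [-0.3, -0.0, 0.5]
finger_gap: 0.0855
grip_force: 0.0
```

Call:
servo_tool --increments '[{"grip": 0, "x": 0, "y": 0, "z": 0, "roll": 0}, {"grip": 0, "x": 0, "y": 0, "z": 0, "roll": 0}, {"grip": 0, "x": 0, "y": 0, "z": 0, "roll": 0}, {"grip": 0, "x": 0, "y": 0, "z": 0, "roll": 0}]'

```text
clock: 21.58
tcp_pos: [0.4403, -0.2604, 0.0129]
orientation: [0.002, 0.796, 0.605, 0.0]
wrist_force: [-0.0, 0.8, 0.8]
finger_gap: 0.0853
grip_force: 0.0
```

Call:
servo_tool --increments '[{"grip": 0.5, "x": 0, "y": 0, "z": 0, "roll": 0}, {"grip": 0.5, "x": 0, "y": 0, "z": 0, "roll": 0}, {"grip": 0.5, "x": 0, "y": 0, "z": 0, "roll": 0}, {"grip": 0.5, "x": 0, "y": 0, "z": 0, "roll": 0}, {"grip": 0.5, "x": 0, "y": 0, "z": 0, "roll": 0}]'

```text
clock: 22.0
tcp_pos: [0.4394, -0.2597, 0.0127]
orientation: [0.001, 0.796, 0.605, 0.0]
wrist_force: [-1.9, 1.0, 11.0]
finger_gap: 0.0609
grip_force: 51.5
```

Call:
servo_tool --increments '[{"grip": 0.5, "x": 0, "y": 0, "z": 0, "roll": 0}, {"grip": 0.5, "x": 0, "y": 0, "z": 0, "roll": 0}]'

```text
clock: 22.17
tcp_pos: [0.4394, -0.2597, 0.0127]
orientation: [0.001, 0.796, 0.605, 0.0]
wrist_force: [-3.2, 2.1, 10.0]
finger_gap: 0.0613
grip_force: 51.5
```

Call:
servo_tool --increments '[{"grip": 0.5, "x": 0, "y": 0, "z": -20, "roll": 0}, {"grip": 0.5, "x": 0, "y": 0, "z": -40, "roll": 0}, {"grip": 0.5, "x": 0, "y": 0, "z": -40, "roll": 0}, {"grip": 0.5, "x": 0, "y": 0, "z": -40, "roll": 0}, {"grip": 0.5, "x": 0, "y": 0, "z": -40, "roll": 0}]'

```text
clock: 22.58
tcp_pos: [0.4382, -0.2586, 0.1926]
orientation: [-0.001, 0.796, 0.605, -0.0]
wrist_force: [1.3, -0.9, -3.5]
finger_gap: 0.0602
grip_force: 55.2
```

Call:
servo_tool --increments '[{"grip": 0.5, "x": 0, "y": 0, "z": -10, "roll": -6.8}, {"grip": 0.5, "x": 0, "y": 0, "z": 0, "roll": -6.8}, {"grip": 0.5, "x": 0, "y": 0, "z": 0, "roll": -6.8}, {"grip": 0.5, "x": 0, "y": 0, "z": 0, "roll": -6.8}, {"grip": 0.5, "x": 0, "y": 0, "z": 0, "roll": -6.8}]'

```text
clock: 23.0
tcp_pos: [0.4385, -0.2589, 0.2009]
orientation: [-0.0, 0.582, 0.813, 0.0]
wrist_force: [0.3, -0.5, -3.4]
finger_gap: 0.0605
grip_force: 55.2
```

Call:
servo_tool --increments '[{"grip": 0.5, "x": 0, "y": 0, "z": 0, "roll": -6.8}, {"grip": 0.5, "x": 0, "y": 0, "z": 0, "roll": -6.8}, {"grip": 0.5, "x": 0, "y": 0, "z": 0, "roll": -6.8}, {"grip": 0.5, "x": 0, "y": 0, "z": 0, "roll": -6.8}, {"grip": 0.5, "x": 0, "y": 0, "z": 0, "roll": -6.8}]'

```text
clock: 23.42
tcp_pos: [0.4384, -0.2589, 0.2007]
orientation: [-0.0, 0.319, 0.948, 0.0]
wrist_force: [0.5, 0.6, -3.3]
finger_gap: 0.0607
grip_force: 55.2
```

Call:
servo_tool --increments '[{"grip": 0.5, "x": 0, "y": 0, "z": 0, "roll": -6.8}, {"grip": 0.5, "x": 0, "y": 0, "z": 0, "roll": -6.8}, {"grip": 0.5, "x": 0, "y": 0, "z": 0, "roll": -6.8}, {"grip": 0.5, "x": 0, "y": 0, "z": 0, "roll": -6.8}, {"grip": 0.5, "x": 0, "y": 0, "z": 0, "roll": -6.8}]'

```text
clock: 23.83
tcp_pos: [0.4384, -0.2588, 0.2006]
orientation: [-0.0, 0.028, 1.0, 0.0]
wrist_force: [0.0, -0.2, -2.7]
finger_gap: 0.0609
grip_force: 55.2
```

Call:
servo_tool --increments '[{"grip": 0.5, "x": 0, "y": 0, "z": 0, "roll": -6.8}, {"grip": 0.5, "x": 0, "y": 0, "z": 0, "roll": 0}, {"grip": 0.5, "x": 0, "y": 0, "z": 0, "roll": 0}, {"grip": 0.5, "x": 0, "y": 0, "z": 0, "roll": 0}, {"grip": 0.5, "x": 0, "y": 0, "z": 0, "roll": 0}]'

```text
clock: 24.25
tcp_pos: [0.4388, -0.2591, 0.2009]
orientation: [-0.0, -0.027, 1.0, 0.0]
wrist_force: [0.0, 0.7, -2.8]
finger_gap: 0.0605
grip_force: 55.2
```

```bash
python3 - <<'E'
from h import *
im,s=shot('wrist','w12.png'); print(rear(im,s,.007),lateral(im,s,.007)[::3])
go(558.6,-23.6,190,184.1,s)
E
```

```text
[63.2 63.2 63.2 63.2 63.2 63.6 63.6 63.6 63.6 63.6] [[-32.1  30.8  -0.6  53.2]
 [-31.8  30.6  -0.6  41.5]
 [-32.1  30.8  -0.6  29.3]]
tool d [-132.5  228.6   10.9] roll -1.0 tcp [ 438.8 -259.1  200.9] yaw -176.9 j [-0.69  0.2  -0.18  1.19  0.   -0.75] t 24.25
```

Call:
servo_tool --increments '[{"grip": 0.5, "x": -18.9, "y": 32.7, "z": 0, "roll": 0}, {"grip": 0.5, "x": -18.9, "y": 32.7, "z": 0, "roll": 0}, {"grip": 0.5, "x": -18.9, "y": 32.7, "z": 0, "roll": 0}, {"grip": 0.5, "x": -18.9, "y": 32.7, "z": 0, "roll": 0}, {"grip": 0.5, "x": -18.9, "y": 32.7, "z": 0, "roll": 0}]'

```text
clock: 24.72
tcp_pos: [0.5245, -0.0892, 0.2011]
orientation: [0.0, -0.027, 1.0, -0.0]
wrist_force: [1.4, -0.6, -2.6]
finger_gap: 0.0608
grip_force: 55.3
```

Call:
servo_tool --increments '[{"grip": 0.5, "x": -18.9, "y": 32.7, "z": 0, "roll": 0}, {"grip": 0.5, "x": -18.9, "y": 32.6, "z": 0, "roll": -1}, {"grip": 0.5, "x": 0, "y": 0, "z": 30, "roll": 0}, {"grip": 0.5, "x": 0, "y": 0, "z": 30, "roll": 0}, {"grip": 0.5, "x": 0, "y": 0, "z": 23, "roll": 0}]'

```text
clock: 25.13
tcp_pos: [0.5579, -0.022, 0.1162]
orientation: [-0.0, -0.038, 0.999, 0.0]
wrist_force: [-1.1, -0.5, -3.9]
finger_gap: 0.0606
grip_force: 55.2
```

Call:
servo_tool --increments '[{"grip": 0.5, "x": 0, "y": 0, "z": 0, "roll": 0}, {"grip": 0.5, "x": 0, "y": 0, "z": 0, "roll": 0}, {"grip": 0.5, "x": 0, "y": 0, "z": 0, "roll": 0}, {"grip": 0.5, "x": 0, "y": 0, "z": 0, "roll": 0}, {"grip": 0.5, "x": 0, "y": 0, "z": 0, "roll": 0}]'

```text
clock: 25.55
tcp_pos: [0.5595, -0.0239, 0.12]
orientation: [0.002, -0.037, 0.999, -0.0]
wrist_force: [-0.7, 0.2, -2.0]
finger_gap: 0.0605
grip_force: 55.7
```

```bash
python3 - <<'E'
from h import *
go(558.2,-23.5,86.7,184.1)
E
```

```text
tool d [ 1.3  0.5 33.3] roll 0.1 tcp [559.5 -23.9 120. ] yaw -175.8 j [-0.19  0.34 -0.2   1.03  0.   -0.26] t 25.55
```

Call:
servo_tool --increments '[{"grip": 0.5, "x": 0.6, "y": 0.3, "z": 14, "roll": 0}, {"grip": 0.5, "x": 0, "y": 0, "z": 7, "roll": 0}, {"grip": 0.5, "x": 0, "y": 0, "z": 4, "roll": 0}, {"grip": 0.5, "x": 0, "y": 0, "z": 3, "roll": 0}, {"grip": 0.5, "x": 0, "y": 0, "z": 3, "roll": 0}]'

```text
clock: 25.97
tcp_pos: [0.5576, -0.0232, 0.0871]
orientation: [0.0, -0.037, 0.999, 0.0]
wrist_force: [-1.5, -0.3, -1.5]
finger_gap: 0.0605
grip_force: 55.9
```

Call:
servo_tool --increments '[{"grip": 0.5, "x": 0, "y": 0, "z": 2, "roll": 0}, {"grip": 0.5, "x": 0, "y": 0, "z": 2, "roll": 0}, {"grip": 0.5, "x": 0, "y": 0, "z": 0, "roll": 0}, {"grip": 0.5, "x": 0, "y": 0, "z": 0, "roll": 0}, {"grip": 0.5, "x": 0, "y": 0, "z": 0, "roll": 0}]'

```text
clock: 26.38
tcp_pos: [0.5578, -0.0232, 0.0867]
orientation: [0.001, -0.037, 0.999, -0.0]
wrist_force: [-9.3, 0.3, 21.0]
finger_gap: 0.0606
grip_force: 61.1
```

Seated at 86.7. Release and go to the cap.

Call:
servo_tool --increments '[{"grip": 0, "x": 0, "y": 0, "z": 0, "roll": 0}, {"grip": 0, "x": 0, "y": 0, "z": 0, "roll": 0}, {"grip": 0, "x": 0, "y": 0, "z": 0, "roll": 0}, {"grip": 0, "x": 0, "y": 0, "z": -10, "roll": 0}, {"grip": 0, "x": 0, "y": 0, "z": -30, "roll": 0}]'

```text
clock: 26.8
tcp_pos: [0.5543, -0.0226, 0.1196]
orientation: [-0.004, -0.037, 0.999, 0.001]
wrist_force: [-0.9, -0.3, -0.6]
finger_gap: 0.0852
grip_force: 0.0
```

Call:
servo_tool --increments '[{"grip": 0, "x": 0, "y": 0, "z": -40, "roll": 0}, {"grip": 0, "x": 0, "y": 0, "z": -40, "roll": 0}, {"grip": 0, "x": -1, "y": -35, "z": 0, "roll": 0}, {"grip": 0, "x": -1, "y": -35, "z": 0, "roll": 0}, {"grip": 0, "x": -1, "y": -35, "z": 0, "roll": 0}]'

```text
clock: 27.22
tcp_pos: [0.5691, -0.1284, 0.2051]
orientation: [0.002, -0.038, 0.999, -0.001]
wrist_force: [0.7, 0.5, -0.5]
finger_gap: 0.0853
grip_force: 0.0
```

Call:
servo_tool --increments '[{"grip": 0, "x": -1, "y": -35, "z": 0, "roll": 0}, {"grip": 0, "x": -1, "y": -35, "z": 0, "roll": 0}, {"grip": 0, "x": -1, "y": -35, "z": 0, "roll": 0}, {"grip": 0, "x": -1, "y": -35, "z": 0, "roll": 0}, {"grip": 0, "x": -1, "y": -35, "z": 0, "roll": 0}]'

```text
clock: 27.63
tcp_pos: [0.5861, -0.3035, 0.2035]
orientation: [0.0, -0.037, 0.999, -0.0]
wrist_force: [0.8, 0.3, 0.7]
finger_gap: 0.0855
grip_force: 0.0
```

Call:
servo_tool --increments '[{"grip": 0, "x": -1, "y": -35, "z": 0, "roll": 0}, {"grip": 0, "x": -1, "y": -33, "z": 0, "roll": 0}, {"grip": 0, "x": 0, "y": 0, "z": 0, "roll": 0}, {"grip": 0, "x": 0, "y": 0, "z": 0, "roll": 0}, {"grip": 0, "x": 0, "y": 0, "z": 0, "roll": 0}]'

```text
clock: 28.05
tcp_pos: [0.5929, -0.3692, 0.2027]
orientation: [-0.0, -0.037, 0.999, 0.001]
wrist_force: [-0.3, 0.3, 0.7]
finger_gap: 0.0853
grip_force: 0.0
```

Call:
servo_tool --increments '[{"grip": 0, "x": 0, "y": 0, "z": 0, "roll": 0}, {"grip": 0, "x": 0, "y": 0, "z": 0, "roll": 0}, {"grip": 0, "x": 0, "y": 0, "z": 0, "roll": 0}]'

```text
clock: 28.3
tcp_pos: [0.5934, -0.368, 0.2036]
orientation: [0.0, -0.038, 0.999, -0.0]
wrist_force: [-0.1, -0.0, 0.4]
finger_gap: 0.0855
grip_force: 0.0
```

```bash
python3 - <<'E'
from h import *
im,s=shot('wrist','w13.png')
for c,st,m in blobs(im,300): print(c.round(),st, world('wrist',c,0.02,s)[0].round(3))
m=near('wrist',im,s,[.543,-.38],.02); f=slabfit('wrist',m,s,.02); print(f); go(f[0],f[1],12,f[2]+180,s)
im,_=shot('side','side2.png'); 
E
python3 up.py side2.png 210 100 260 240 2.4 side2c.png
```

```text
[ 91. 126.] [  81   52   22  153 1703] [ 0.551 -0.625  0.02 ]
[314. 129.] [ 281   76   63  113 5832] [ 0.537 -0.374  0.02 ]
[618. 178.] [ 571  117   69  125 4682] [ 0.564 -0.007  0.02 ]
[195. 276.] [182 257  30  36 321] [ 0.734 -0.515  0.02 ]
[ 543.1 -373.4    8.5  122.2   62.9]
tool d [ 50.7  -1.5 191.6] roll -4.2 tcp [ 593.4 -368.   203.6] yaw -175.7 j [-0.67  0.57  0.38  1.38  0.   -0.75] t 28.3
```

View pics/w13.png

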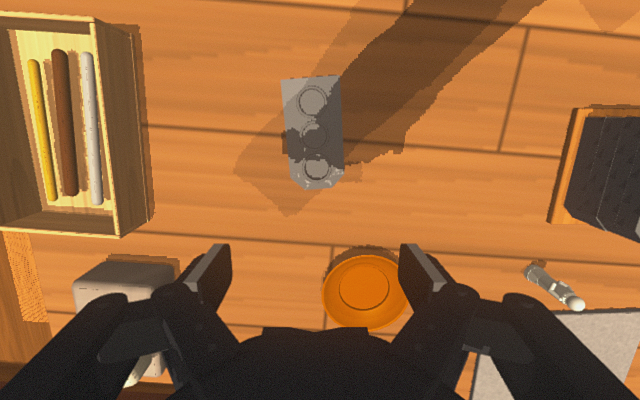

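The cap is at (314,129), cut end down the image, fit (543.1,-373.4), yaw 8.5. The dish at (363,290) is well clear, so I'll grip the cap.

Call:
servo_tool --increments '[{"grip": 0, "x": 25.5, "y": -0.5, "z": 20, "roll": 0}, {"grip": 0, "x": 25.2, "y": -0.4, "z": 20, "roll": -4.2}, {"grip": 0, "x": 0, "y": 0, "z": 30, "roll": 0}, {"grip": 0, "x": 0, "y": 0, "z": 30, "roll": 0}, {"grip": 0, "x": 0, "y": 0, "z": 0, "roll": 0}]'

```text
clock: 28.82
tcp_pos: [0.5391, -0.371, 0.097]
orientation: [-0.003, -0.073, 0.997, 0.004]
wrist_force: [-0.6, 1.4, -1.3]
finger_gap: 0.0854
grip_force: 0.0
```

Call:
servo_tool --increments '[{"grip": 0, "x": 0, "y": 0, "z": 0, "roll": 0}, {"grip": 0, "x": 0, "y": 0, "z": 30, "roll": 0}, {"grip": 0, "x": 0, "y": 0, "z": 30, "roll": 0}, {"grip": 0, "x": 0, "y": 0, "z": 22, "roll": 0}, {"grip": 0, "x": 0, "y": 0, "z": 10, "roll": 0}]'

```text
clock: 29.23
tcp_pos: [0.5428, -0.3736, 0.0102]
orientation: [-0.0, -0.074, 0.997, 0.0]
wrist_force: [-0.5, 1.3, -0.3]
finger_gap: 0.0857
grip_force: 0.0
```

Call:
servo_tool --increments '[{"grip": 0, "x": 0, "y": 0, "z": 0, "roll": 0}, {"grip": 0, "x": 0, "y": 0, "z": 0, "roll": 0}, {"grip": 0, "x": 0, "y": 0, "z": 0, "roll": 0}, {"grip": 0, "x": 0, "y": 0, "z": 0, "roll": 0}]'

```text
clock: 29.57
tcp_pos: [0.5441, -0.3752, 0.0135]
orientation: [0.001, -0.074, 0.997, -0.001]
wrist_force: [-0.3, 0.5, -0.2]
finger_gap: 0.0853
grip_force: 0.0
```

Call:
servo_tool --increments '[{"grip": 0.5, "x": 0, "y": 0, "z": 0, "roll": 0}, {"grip": 0.5, "x": 0, "y": 0, "z": 0, "roll": 0}, {"grip": 0.5, "x": 0, "y": 0, "z": 0, "roll": 0}, {"grip": 0.5, "x": 0, "y": 0, "z": 0, "roll": 0}, {"grip": 0.5, "x": 0, "y": 0, "z": 0, "roll": 0}]'

```text
clock: 29.98
tcp_pos: [0.5433, -0.3744, 0.0131]
orientation: [0.001, -0.074, 0.997, -0.001]
wrist_force: [-1.7, 2.4, 7.9]
finger_gap: 0.0611
grip_force: 51.9
```

Call:
servo_tool --increments '[{"grip": 0.5, "x": 0, "y": 0, "z": 0, "roll": 0}, {"grip": 0.5, "x": 0, "y": 0, "z": 0, "roll": 0}]'

```text
clock: 30.15
tcp_pos: [0.5433, -0.3743, 0.0131]
orientation: [0.001, -0.074, 0.997, -0.001]
wrist_force: [-1.1, 2.8, 8.7]
finger_gap: 0.0602
grip_force: 51.9
```

View pics/side2c.png

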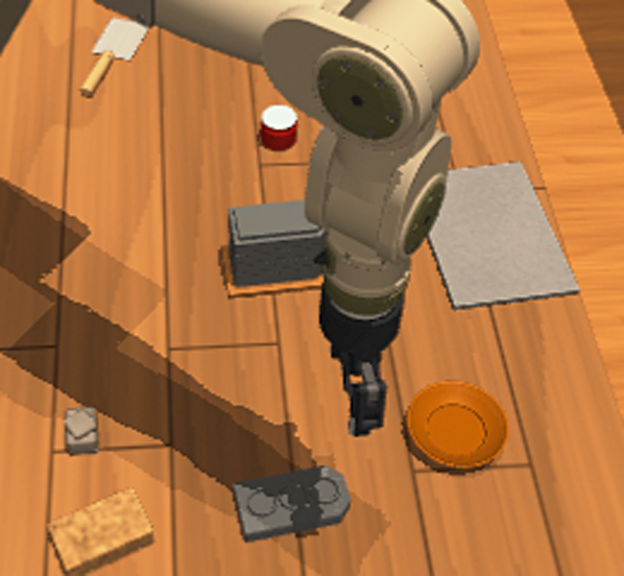

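The crop shows the stack of three flush at (275,240), with the cap undisturbed. I'll lift the cap and carry it over.

Call:
servo_tool --increments '[{"grip": 0.5, "x": 0, "y": 0, "z": -20, "roll": 0}, {"grip": 0.5, "x": 0, "y": 0, "z": -40, "roll": 0}, {"grip": 0.5, "x": 0, "y": 0, "z": -40, "roll": 0}, {"grip": 0.5, "x": 0, "y": 0, "z": -40, "roll": 0}, {"grip": 0.5, "x": 0, "y": 0, "z": -40, "roll": 0}]'

```text
clock: 30.57
tcp_pos: [0.542, -0.3736, 0.1925]
orientation: [-0.0, -0.073, 0.997, 0.0]
wrist_force: [0.6, -0.7, -2.3]
finger_gap: 0.0604
grip_force: 54.8
```

Call:
servo_tool --increments '[{"grip": 0.5, "x": 0, "y": 0, "z": -10, "roll": 4.4}, {"grip": 0.5, "x": 0, "y": 0, "z": 0, "roll": 0}, {"grip": 0.5, "x": 0, "y": 0, "z": 0, "roll": 0}, {"grip": 0.5, "x": 0, "y": 0, "z": 0, "roll": 0}, {"grip": 0.5, "x": 0, "y": 0, "z": 0, "roll": 0}]'

```text
clock: 30.98
tcp_pos: [0.5414, -0.3731, 0.198]
orientation: [-0.002, -0.036, 0.999, 0.002]
wrist_force: [0.2, 0.1, -2.7]
finger_gap: 0.0603
grip_force: 54.8
```

```bash
python3 - <<'E'
from h import *
im,s=shot('wrist','w14.png'); print(rear(im,s,.007),lateral(im,s,.007)[::3])
go(558.3,-23.4,190,184.1,s)
E
```

```text
[61.8 61.8 61.8 61.8 61.8 62.3 62.3 62.3 62.3 62.3] [[-32.1  30.9  -0.6  53.2]
 [-32.3  30.6  -0.8  41.5]
 [-32.1  30.9  -0.6  29.3]]
tool d [-41.8 347.5   9.1] roll -0.0 tcp [ 541.4 -373.1  198. ] yaw -175.9 j [-0.73  0.49  0.23  1.32  0.   -0.8 ] t 30.9833
```

Call:
servo_tool --increments '[{"grip": 0.5, "x": -4, "y": 34.8, "z": 0, "roll": 0}, {"grip": 0.5, "x": -4, "y": 34.8, "z": 0, "roll": 0}, {"grip": 0.5, "x": -4, "y": 34.8, "z": 0, "roll": 0}, {"grip": 0.5, "x": -4, "y": 34.8, "z": 0, "roll": 0}, {"grip": 0.5, "x": -4, "y": 34.8, "z": 0, "roll": 0}]'

```text
clock: 31.45
tcp_pos: [0.5493, -0.1973, 0.1992]
orientation: [-0.001, -0.035, 0.999, 0.001]
wrist_force: [1.2, -0.2, -3.3]
finger_gap: 0.0601
grip_force: 54.9
```

Call:
servo_tool --increments '[{"grip": 0.5, "x": -4, "y": 34.8, "z": 0, "roll": 0}, {"grip": 0.5, "x": -4, "y": 34.8, "z": 0, "roll": 0}, {"grip": 0.5, "x": -4, "y": 34.8, "z": 0, "roll": 0}, {"grip": 0.5, "x": -4, "y": 34.8, "z": 0, "roll": 0}, {"grip": 0.5, "x": -4, "y": 34.8, "z": 0, "roll": 0}]'

```text
clock: 31.87
tcp_pos: [0.557, -0.0223, 0.1995]
orientation: [-0.001, -0.035, 0.999, 0.0]
wrist_force: [0.5, 0.6, -2.5]
finger_gap: 0.0605
grip_force: 54.9
```

Call:
servo_tool --increments '[{"grip": 0.5, "x": 0, "y": 0, "z": 30, "roll": 0}, {"grip": 0.5, "x": 0, "y": 0, "z": 30, "roll": 0}, {"grip": 0.5, "x": 0, "y": 0, "z": 0, "roll": 0}, {"grip": 0.5, "x": 0, "y": 0, "z": 0, "roll": 0}, {"grip": 0.5, "x": 0, "y": 0, "z": 0, "roll": 0}]'

```text
clock: 32.28
tcp_pos: [0.5581, -0.0244, 0.1414]
orientation: [-0.0, -0.035, 0.999, 0.0]
wrist_force: [1.4, 0.7, -1.3]
finger_gap: 0.0602
grip_force: 55.6
```

Call:
servo_tool --increments '[{"grip": 0.5, "x": 0, "y": 0, "z": 0, "roll": 0}, {"grip": 0.5, "x": 0, "y": 0, "z": 0, "roll": 0}, {"grip": 0.5, "x": 0, "y": 0, "z": 0, "roll": 0}]'

```text
clock: 32.53
tcp_pos: [0.559, -0.0247, 0.1424]
orientation: [0.001, -0.035, 0.999, -0.0]
wrist_force: [-0.8, 0.6, -1.9]
finger_gap: 0.0601
grip_force: 55.6
```

```bash
python3 - <<'E'
from h import *
go(556.9,-23.4,107.1,184.1)
E
```

```text
tool d [ 2.1  1.5 35.3] roll -0.1 tcp [559.  -24.7 142.4] yaw -176.0 j [-0.19  0.32 -0.16  1.08  0.   -0.26] t 32.5333
```

Call:
servo_tool --increments '[{"grip": 0.5, "x": 1.5, "y": 1.1, "z": 15, "roll": -0.1}, {"grip": 0.5, "x": 0, "y": 0, "z": 8, "roll": 0}, {"grip": 0.5, "x": 0, "y": 0, "z": 4, "roll": 0}, {"grip": 0.5, "x": 0, "y": 0, "z": 3, "roll": 0}, {"grip": 0.5, "x": 0, "y": 0, "z": 3, "roll": 0}]'

```text
clock: 32.95
tcp_pos: [0.5566, -0.0232, 0.1079]
orientation: [0.0, -0.036, 0.999, 0.0]
wrist_force: [-0.6, -0.8, -1.9]
finger_gap: 0.0602
grip_force: 55.6
```

Call:
servo_tool --increments '[{"grip": 0.5, "x": 0, "y": 0, "z": 2, "roll": 0}, {"grip": 0.5, "x": 0, "y": 0, "z": 2, "roll": 0}, {"grip": 0.5, "x": 0, "y": 0, "z": 0, "roll": 0}, {"grip": 0.5, "x": 0, "y": 0, "z": 0, "roll": 0}, {"grip": 0.5, "x": 0, "y": 0, "z": 0, "roll": 0}]'

```text
clock: 33.37
tcp_pos: [0.5567, -0.0232, 0.1071]
orientation: [0.001, -0.036, 0.999, -0.0]
wrist_force: [-6.6, 1.5, 15.5]
finger_gap: 0.0601
grip_force: 61.0
```

Cap seated at 107.1. Next I'll release, rise, and look at the collars and figures.

Call:
servo_tool --increments '[{"grip": 0, "x": 0, "y": 0, "z": 0, "roll": 0}, {"grip": 0, "x": 0, "y": 0, "z": 0, "roll": 0}, {"grip": 0, "x": 0, "y": 0, "z": 0, "roll": 0}, {"grip": 0, "x": 0, "y": 0, "z": -10, "roll": 0}, {"grip": 0, "x": 0, "y": 0, "z": -30, "roll": 0}]'

```text
clock: 33.78
tcp_pos: [0.5535, -0.0226, 0.1406]
orientation: [-0.004, -0.036, 0.999, 0.001]
wrist_force: [-0.4, 0.3, -1.4]
finger_gap: 0.0854
grip_force: 0.0
```

Call:
servo_tool --increments '[{"grip": 0, "x": 0, "y": 0, "z": -40, "roll": 0}, {"grip": 0, "x": 0, "y": 0, "z": -40, "roll": 0}, {"grip": 0, "x": -25, "y": 0, "z": -30, "roll": 0}, {"grip": 0, "x": -30, "y": 0, "z": 0, "roll": 0}, {"grip": 0, "x": -25, "y": 0, "z": 0, "roll": 0}]'

```text
clock: 34.2
tcp_pos: [0.639, -0.0175, 0.2583]
orientation: [0.004, -0.036, 0.999, -0.001]
wrist_force: [1.0, -0.6, -0.6]
finger_gap: 0.0849
grip_force: 0.0
```

Call:
servo_tool --increments '[{"grip": 0, "x": 0, "y": 0, "z": 0, "roll": 0}, {"grip": 0, "x": 0, "y": 0, "z": 0, "roll": 0}, {"grip": 0, "x": 0, "y": 0, "z": 0, "roll": 0}, {"grip": 0, "x": 0, "y": 0, "z": 0, "roll": 0}, {"grip": 0, "x": 0, "y": 0, "z": 0, "roll": 0}]'

```text
clock: 34.62
tcp_pos: [0.6353, -0.0173, 0.2543]
orientation: [-0.0, -0.036, 0.999, 0.0]
wrist_force: [0.1, -0.3, 0.2]
finger_gap: 0.0852
grip_force: 0.0
```

```bash
python3 - <<'E'
from h import *
im,s=shot('wrist','w15.png'); go(0,0,0,0,s)
m=near('wrist',im,s,[.557,-.024],.114); print(slabfit('wrist',m,s,.114)); 
for c,st,m in blobs(im,150): print(c.round(),st, world('wrist',c,0.04,s)[0].round(3))
E
```

```text
tool d [632.3  62.9 254.5] roll -175.9 tcp [635.3 -17.3 254.3] yaw -175.9 j [-0.15  0.43  0.28  1.41  0.   -0.23] t 34.6167
[556.9 -23.9   4.1 121.2  63.2]
[315.  98.] [ 280   38   70  134 8188] [ 0.543 -0.025  0.04 ]
[511. 144.] [ 491  124   41   40 1288] [0.578 0.225 0.04 ]
[422. 215.] [404 198  33  29 331] [0.68  0.129 0.04 ]
[282. 224.] [273 208  20  31 316] [ 0.707 -0.057  0.04 ]
[195. 276.] [183 256  31  36 287] [ 0.796 -0.178  0.04 ]
```

View pics/w15.png

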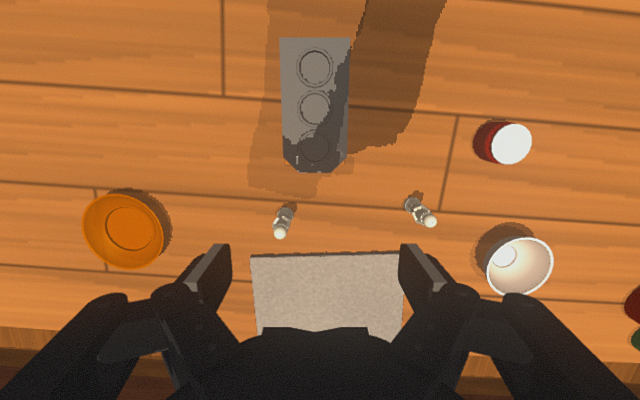

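The cap is in place at (315,98), its cut end over the base's. The figures are at (282,220) and (420,212). I'll move out so the figures lie nearer the camera's nadir.

Call:
servo_tool --increments '[{"grip": 0, "x": -28, "y": 13, "z": 0, "roll": 0}, {"grip": 0, "x": -28, "y": 13, "z": 0, "roll": 0}, {"grip": 0, "x": -28, "y": 13, "z": 0, "roll": 0}, {"grip": 0, "x": 0, "y": 0, "z": 0, "roll": 0}, {"grip": 0, "x": 0, "y": 0, "z": 0, "roll": 0}]'

```text
clock: 35.08
tcp_pos: [0.7175, 0.0284, 0.2522]
orientation: [-0.001, -0.037, 0.999, 0.0]
wrist_force: [-1.7, 0.1, -0.3]
finger_gap: 0.0856
grip_force: 0.0
```

Call:
servo_tool --increments '[{"grip": 0, "x": 0, "y": 0, "z": 0, "roll": 0}, {"grip": 0, "x": 0, "y": 0, "z": 0, "roll": 0}, {"grip": 0, "x": 0, "y": 0, "z": 0, "roll": 0}, {"grip": 0, "x": 0, "y": 0, "z": 0, "roll": 0}]'

```text
clock: 35.42
tcp_pos: [0.7166, 0.027, 0.2553]
orientation: [0.001, -0.036, 0.999, -0.0]
wrist_force: [-0.0, 1.1, 0.4]
finger_gap: 0.0852
grip_force: 0.0
```

```bash
cat >> h.py <<'E'
def figs(im,s,zb=0.,guess=None):
    K,k,Rw,o=cam('wrist',s); out=[]
    for c,st,m in blobs(im,100):
        w=world('wrist',c,zb+.035,s)[0]
        if st[4]>2500 or not min(np.hypot(*(w[:2]-g)) for g in guess)<.04: continue
        ct=max(cv2.findContours(m,0,1)[0],key=len)[:,0]
        A=world('wrist',ct,zb,s)[:,:2]; n=w[:2]-o[:2]; n/=np.linalg.norm(n); t=np.array([-n[1],n[0]])
        ra=(A-o[:2])@n; la=(A-o[:2])@t
        B=world('wrist',ct,zb+.0695,s)[:,:2]; rb=(B-o[:2])@n; lb=(B-o[:2])@t
        kf=ra<ra.min()+.02; kh=rb>rb.max()-.015
        foot=o[:2]+n*(ra.min()+.012)+t*(la[kf].max()+la[kf].min())/2
        head=o[:2]+n*(rb.max()-.0085)+t*(lb[kh].max()+lb[kh].min())/2
        print('fig px',c.round(),st[4],'foot',(foot*1000).round(1),'w',((la[kf].max()-la[kf].min())*1000).round(1),'head',(head*1000).round(1),'w',((lb[kh].max()-lb[kh].min())*1000).round(1),'dist',((w[:2]-o[:2])*1000).round())
E
python3 - <<'E'
from h import *
im,s=shot('wrist','w16.png'); go(0,0,0,0,s)
figs(im,s,0,[[.705,-.05],[.68,.14]])
for y0,x0 in [(100,230),(90,340)]: pass
im2=im[60:260,200:480]; cv2.imwrite('pics/w16c.png',cv2.resize(im2[:,:,::-1],None,fx=2.8,fy=2.8,interpolation=2))
E
```

```text
tool d [717.   24.2 254.4] roll -175.9 tcp [716.6  27.  255.3] yaw -175.9 j [-0.07  0.62  0.58  1.53  0.   -0.15] t 35.4167
fig px [397. 149.] 349 foot [677.7 128.5] w 26.6 head [677.6 126.7] w 19.9 dist [ 32. 107.]
fig px [245. 163.] 197 foot [715.8 -72.3] w 22.2 head [704.3 -56.9] w 18.3 dist [ 64. -85.]
```

Call:
servo_tool --increments '[{"grip": 0, "x": -8.5, "y": 34, "z": 0, "roll": 0}, {"grip": 0, "x": -8.5, "y": 34, "z": 0, "roll": 0}, {"grip": 0, "x": -8.5, "y": 34, "z": 0, "roll": 0}, {"grip": 0, "x": 0, "y": 0, "z": 0, "roll": 0}, {"grip": 0, "x": 0, "y": 0, "z": 0, "roll": 0}]'

```text
clock: 35.88
tcp_pos: [0.735, 0.1333, 0.2539]
orientation: [0.0, -0.038, 0.999, 0.0]
wrist_force: [-0.2, -0.8, -1.1]
finger_gap: 0.086
grip_force: 0.0
```

Call:
servo_tool --increments '[{"grip": 0, "x": 0, "y": 0, "z": 0, "roll": 0}, {"grip": 0, "x": 0, "y": 0, "z": 0, "roll": 0}, {"grip": 0, "x": 0, "y": 0, "z": 0, "roll": 0}, {"grip": 0, "x": 0, "y": 0, "z": 0, "roll": 0}, {"grip": 0, "x": 0, "y": 0, "z": 0, "roll": 0}]'

```text
clock: 36.3
tcp_pos: [0.7353, 0.13, 0.2542]
orientation: [0.0, -0.035, 0.999, 0.0]
wrist_force: [-0.5, 0.4, 0.4]
finger_gap: 0.0856
grip_force: 0.0
```

```bash
python3 - <<'E'
from h import *
im,s=shot('wrist','w17.png'); go(678,128,100,184.1,s)
figs(im,s,0,[[.68,.13]])
p=pix('wrist',[[.678,.128,0],[.678,.128,.07]],s).round(); print(p)
u,v=p.mean(0).astype(int); sat=cv2.cvtColor(im,cv2.COLOR_RGB2HSV)[:,:,1]
for r in range(v-26,v+30,3): print(r,''.join('#' if x<70 else '.' for x in sat[r,u-30:u+30]))
E
```

```text
tool d [ 57.4   2.  154.2] roll -0.1 tcp [735.3 130.  254.2] yaw -176.0 j [ 0.07  0.7   0.72  1.59  0.   -0.  ] t 36.3
fig px [315. 127.] 233 foot [676.8 126.3] w 23.7 head [677.8 126.4] w 19.5 dist [12.  2.]
[[317. 127.]
 [317. 129.]]
102 ............................................................
105 ............................................................
108 ............................................................
111 ............................................................
114 ............................................................
117 ............................##..............................
120 ........................####..#####.........................
123 .....................################.......................
126 .....................###########.#####......................
129 ....................###############.##......................
132 .....................#####..########........................
135 .......................###...###............................
138 ............................................................
141 ............................................................
144 ............................................................
147 ............................................................
150 ............................................................
153 ............................................................
156 ............................................................
```

Figure A appears directly from above at about (677.5,126.4). I'll go down and grip it.

Call:
servo_tool --increments '[{"grip": 0, "x": 29, "y": 0.4, "z": 20, "roll": -0.1}, {"grip": 0, "x": 29, "y": 0.4, "z": 30, "roll": 0}, {"grip": 0, "x": 0, "y": 0, "z": 40, "roll": 0}, {"grip": 0, "x": 0, "y": 0, "z": 40, "roll": 0}, {"grip": 0, "x": 0, "y": 0, "z": 0, "roll": 0}]'

```text
clock: 36.77
tcp_pos: [0.673, 0.1271, 0.1166]
orientation: [-0.008, -0.037, 0.999, -0.0]
wrist_force: [-2.7, -0.5, -2.3]
finger_gap: 0.0852
grip_force: 0.0
```

Call:
servo_tool --increments '[{"grip": 0, "x": 0, "y": 0, "z": 0, "roll": 0}, {"grip": 0, "x": 0, "y": 0, "z": 0, "roll": 0}, {"grip": 0, "x": 0, "y": 0, "z": 0, "roll": 0}, {"grip": 0, "x": 0, "y": 0, "z": 0, "roll": 0}, {"grip": 0, "x": 0, "y": 0, "z": 0, "roll": 0}]'

```text
clock: 37.18
tcp_pos: [0.6816, 0.128, 0.1282]
orientation: [0.002, -0.037, 0.999, 0.0]
wrist_force: [-0.6, -0.5, -0.8]
finger_gap: 0.085
grip_force: 0.0
```

```bash
python3 - <<'E'
from h import *
go(677.5,126.6,22,184.1)
E
```

```text
tool d [  4.7  -1.1 106.2] roll 0.1 tcp [681.6 128.  128.2] yaw -175.8 j [ 0.07  0.58  0.21  1.19  0.   -0.  ] t 37.1833
```

Call:
servo_tool --increments '[{"grip": 0, "x": 2, "y": -0.8, "z": 25, "roll": 0}, {"grip": 0, "x": 0, "y": 0, "z": 25, "roll": 0}, {"grip": 0, "x": 0, "y": 0, "z": 25, "roll": 0}, {"grip": 0, "x": 0, "y": 0, "z": 20, "roll": 0}, {"grip": 0, "x": 0, "y": 0, "z": 8, "roll": 0}]'

```text
clock: 37.6
tcp_pos: [0.6765, 0.1269, 0.0202]
orientation: [-0.002, -0.037, 0.999, -0.0]
wrist_force: [-0.3, -0.3, 0.0]
finger_gap: 0.0855
grip_force: 0.0
```

Call:
servo_tool --increments '[{"grip": 0, "x": 0, "y": 0, "z": 0, "roll": 0}, {"grip": 0, "x": 0, "y": 0, "z": 0, "roll": 0}, {"grip": 0, "x": 0, "y": 0, "z": 0, "roll": 0}, {"grip": 0, "x": 0, "y": 0, "z": 0, "roll": 0}, {"grip": 0, "x": 0, "y": 0, "z": 0, "roll": 0}]'

```text
clock: 38.02
tcp_pos: [0.679, 0.1271, 0.0245]
orientation: [0.002, -0.037, 0.999, 0.0]
wrist_force: [0.8, 0.5, 0.2]
finger_gap: 0.0855
grip_force: 0.0
```

Call:
servo_tool --increments '[{"grip": 0, "x": 0, "y": 0, "z": 0, "roll": 0}, {"grip": 0, "x": 0, "y": 0, "z": 0, "roll": 0}, {"grip": 0, "x": 0, "y": 0, "z": 0, "roll": 0}]'

```text
clock: 38.27
tcp_pos: [0.678, 0.127, 0.023]
orientation: [0.0, -0.037, 0.999, 0.0]
wrist_force: [0.3, 0.1, -0.6]
finger_gap: 0.0853
grip_force: 0.0
```

```bash
python3 - <<'E'
from h import *
go(677.5,126.6,22,184.1)
E
```

```text
tool d [ 0.5 -0.3  1. ] roll 0.1 tcp [678. 127.  23.] yaw -175.8 j [ 0.07  0.65  0.06  0.98  0.   -0.  ] t 38.2667
```

Call:
servo_tool --increments '[{"grip": 0.6, "x": 0, "y": 0, "z": 0, "roll": 0}, {"grip": 0.7, "x": 0, "y": 0, "z": 0, "roll": 0}, {"grip": 0.75, "x": 0, "y": 0, "z": 0, "roll": 0}, {"grip": 0.8, "x": 0, "y": 0, "z": 0, "roll": 0}, {"grip": 0.9, "x": 0, "y": 0, "z": 0, "roll": 0}]' --grip_force 30

```text
clock: 38.68
tcp_pos: [0.6778, 0.127, 0.0226]
orientation: [-0.0, -0.037, 0.999, 0.0]
wrist_force: [-0.5, 0.6, -0.4]
finger_gap: 0.0253
grip_force: 0.0
```

Call:
servo_tool --increments '[{"grip": 0.9, "x": 0, "y": 0, "z": 0, "roll": 0}, {"grip": 0.9, "x": 0, "y": 0, "z": 0, "roll": 0}, {"grip": 0.9, "x": 0, "y": 0, "z": 0, "roll": 0}, {"grip": 0.9, "x": 0, "y": 0, "z": 0, "roll": 0}]'

```text
clock: 39.02
tcp_pos: [0.6778, 0.127, 0.0226]
orientation: [-0.0, -0.037, 0.999, 0.0]
wrist_force: [-0.5, -0.3, -1.1]
finger_gap: 0.0174
grip_force: 30.6
```

Call:
servo_tool --increments '[{"grip": 0.9, "x": 0, "y": 0, "z": 0, "roll": 0}, {"grip": 0.9, "x": 0, "y": 0, "z": 0, "roll": 0}, {"grip": 0.9, "x": 0, "y": 0, "z": 0, "roll": 0}, {"grip": 0.9, "x": 0, "y": 0, "z": 0, "roll": 0}]'

```text
clock: 39.35
tcp_pos: [0.6777, 0.1269, 0.0226]
orientation: [-0.0, -0.037, 0.999, -0.0]
wrist_force: [0.9, 0.0, -1.0]
finger_gap: 0.0171
grip_force: 30.6
```

Call:
servo_tool --increments '[{"grip": 0.9, "x": 0, "y": 0, "z": -20, "roll": 0}, {"grip": 0.9, "x": 0, "y": 0, "z": -40, "roll": 0}, {"grip": 0.9, "x": 0, "y": 0, "z": -40, "roll": 0}, {"grip": 0.9, "x": 0, "y": 0, "z": -40, "roll": 0}, {"grip": 0.9, "x": 0, "y": 0, "z": -40, "roll": 0}]'

```text
clock: 39.77
tcp_pos: [0.6773, 0.1269, 0.2044]
orientation: [-0.0, -0.037, 0.999, -0.0]
wrist_force: [0.9, -0.1, -0.8]
finger_gap: 0.017
grip_force: 30.6
```

Call:
servo_tool --increments '[{"grip": 0.9, "x": 0, "y": 0, "z": 0, "roll": 0}, {"grip": 0.9, "x": 0, "y": 0, "z": 0, "roll": 0}, {"grip": 0.9, "x": 0, "y": 0, "z": 0, "roll": 0}, {"grip": 0.9, "x": 0, "y": 0, "z": 0, "roll": 0}]'

```text
clock: 40.1
tcp_pos: [0.6768, 0.1269, 0.2006]
orientation: [-0.002, -0.037, 0.999, -0.0]
wrist_force: [0.1, -0.0, -0.8]
finger_gap: 0.0175
grip_force: 30.7
```

```bash
python3 - <<'E'
from h import *
s=env.get_state(); a=np.radians(-175.9)
im=cv2.imread('pics/w15.png'); s15={'tcp_pos':np.array([.6353,-.0173,.2543]),'orientation':[0,-.0357,.99936,0]}
g=cv2.cvtColor(im,cv2.COLOR_BGR2GRAY)[30:190,270:360]; g=cv2.resize(g,None,fx=4,fy=4,interpolation=2)
g=cv2.createCLAHE(4,(4,4)).apply(g)
c=cv2.HoughCircles(g,cv2.HOUGH_GRADIENT,1,100,param1=80,param2=18,minRadius=55,maxRadius=85)
f=282
for x,y,r in (c[0] if c is not None else []):
    uv=[(x+.5)/4-.5+270,(y+.5)/4-.5+30]; print(np.round(uv,1),(r/4).round(1),(world('wrist',uv,.121,s15)[0]*1000).round(1))
go(521.2,-25.9,165,184.1,s); go(593,-20.8,165,184.1,s)
E
```

```text
[314.5 146.8] 15.0 [592.5 -21.1 121. ]
[316.  108.2] 17.0 [557.  -22.3 121. ]
[314.2  69.2] 18.6 [523.6 -26.3 121. ]
[294.8 127.8] 15.0 [576.  -41.1 121. ]
[291.8  85. ] 15.6 [538.3 -45.8 121. ]
[340.2 130.5] 20.3 [575.4   2.2 121. ]
tool d [ 166.3 -140.9   36.1] roll 0.1 tcp [676.8 126.9 200.6] yaw -175.8 j [ 0.07  0.56  0.34  1.36  0.   -0.  ] t 40.1
tool d [  94.3 -141.1   35.9] roll 0.1 tcp [676.8 126.9 200.6] yaw -175.8 j [ 0.07  0.56  0.34  1.36  0.   -0.  ] t 40.1
```

Call:
servo_tool --increments '[{"grip": 0.9, "x": 23.7, "y": -20.1, "z": 0, "roll": 0}, {"grip": 0.9, "x": 23.7, "y": -20.1, "z": 0, "roll": 0}, {"grip": 0.9, "x": 23.7, "y": -20.1, "z": 0, "roll": 0}, {"grip": 0.9, "x": 23.7, "y": -20.1, "z": 0, "roll": 0}, {"grip": 0.9, "x": 23.7, "y": -20.1, "z": 0, "roll": 0}]'

```text
clock: 40.52
tcp_pos: [0.5645, 0.0174, 0.2001]
orientation: [-0.002, -0.037, 0.999, 0.0]
wrist_force: [0.2, -0.4, -0.8]
finger_gap: 0.0173
grip_force: 30.7
```

Call:
servo_tool --increments '[{"grip": 0.9, "x": 23.7, "y": -20.1, "z": 0, "roll": 0}, {"grip": 0.9, "x": 24, "y": -20.3, "z": 0, "roll": 0}, {"grip": 0.9, "x": 0, "y": 0, "z": 18, "roll": 0}, {"grip": 0.9, "x": 0, "y": 0, "z": 18, "roll": 0}, {"grip": 0.9, "x": 0, "y": 0, "z": 0, "roll": 0}]'

```text
clock: 40.93
tcp_pos: [0.5187, -0.0257, 0.162]
orientation: [-0.004, -0.036, 0.999, 0.001]
wrist_force: [-0.3, 0.1, -1.8]
finger_gap: 0.0174
grip_force: 30.7
```

Call:
servo_tool --increments '[{"grip": 0.9, "x": 0, "y": 0, "z": 0, "roll": 0}, {"grip": 0.9, "x": 0, "y": 0, "z": 0, "roll": 0}, {"grip": 0.9, "x": 0, "y": 0, "z": 0, "roll": 0}, {"grip": 0.9, "x": 0, "y": 0, "z": 0, "roll": 0}, {"grip": 0.9, "x": 0, "y": 0, "z": 0, "roll": 0}]'

```text
clock: 41.35
tcp_pos: [0.523, -0.0256, 0.1672]
orientation: [0.001, -0.037, 0.999, -0.0]
wrist_force: [0.4, 1.0, -0.3]
finger_gap: 0.0173
grip_force: 30.7
```

Call:
servo_tool --increments '[{"grip": 0.9, "x": 0, "y": 0, "z": 0, "roll": 0}, {"grip": 0.9, "x": 0, "y": 0, "z": 0, "roll": 0}, {"grip": 0.9, "x": 0, "y": 0, "z": 0, "roll": 0}]'

```text
clock: 41.6
tcp_pos: [0.5225, -0.0257, 0.1668]
orientation: [0.0, -0.037, 0.999, 0.0]
wrist_force: [0.8, 0.4, 0.2]
finger_gap: 0.0172
grip_force: 30.7
```

```bash
python3 - <<'E'
from h import *
go(521.2,-25.9,136.6,184.1)
im,s=shot('wrist','w18.png')
E
```

```text
tool d [ 1.3 -0.1 30.2] roll 0.1 tcp [522.5 -25.7 166.8] yaw -175.8 j [-0.2   0.24 -0.21  1.12  0.   -0.28] t 41.6
```

Call:
servo_tool --increments '[{"grip": 0.9, "x": 0.7, "y": 0, "z": 10, "roll": 0}, {"grip": 0.9, "x": 0, "y": 0, "z": 6, "roll": 0}, {"grip": 0.9, "x": 0, "y": 0, "z": 3, "roll": 0}, {"grip": 0.9, "x": 0, "y": 0, "z": 0, "roll": 0}, {"grip": 0.9, "x": 0, "y": 0, "z": 3, "roll": 0}]'

```text
clock: 42.07
tcp_pos: [0.5217, -0.0259, 0.1445]
orientation: [-0.0, -0.037, 0.999, 0.0]
wrist_force: [0.9, -0.3, -0.6]
finger_gap: 0.017
grip_force: 30.7
```

Call:
servo_tool --increments '[{"grip": 0.9, "x": 0, "y": 0, "z": 2, "roll": 0}, {"grip": 0.9, "x": 0, "y": 0, "z": 2, "roll": 0}, {"grip": 0.9, "x": 0, "y": 0, "z": 0, "roll": 0}, {"grip": 0.9, "x": 0, "y": 0, "z": 0, "roll": 0}, {"grip": 0.9, "x": 0, "y": 0, "z": 0, "roll": 0}]'

```text
clock: 42.48
tcp_pos: [0.5226, -0.026, 0.1428]
orientation: [0.001, -0.037, 0.999, -0.0]
wrist_force: [-3.7, 0.5, 11.3]
finger_gap: 0.0172
grip_force: 32.1
```

Contact came about 6 mm early: the foot is on the collar's rim. I'll raise it slightly and compare foot and collar in the side and scene views.

Call:
servo_tool --increments '[{"grip": 0.9, "x": 0, "y": 0, "z": -5, "roll": 0}, {"grip": 0.9, "x": 0, "y": 0, "z": 0, "roll": 0}, {"grip": 0.9, "x": 0, "y": 0, "z": 0, "roll": 0}, {"grip": 0.9, "x": 0, "y": 0, "z": 0, "roll": 0}, {"grip": 0.9, "x": 0, "y": 0, "z": 0, "roll": 0}]'

```text
clock: 42.9
tcp_pos: [0.5215, -0.0258, 0.1452]
orientation: [-0.0, -0.037, 0.999, 0.0]
wrist_force: [-0.0, 0.1, -1.4]
finger_gap: 0.017
grip_force: 30.7
```

```bash
python3 - <<'E'
from h import *
a,s=shot('side','side3.png'); b,_=shot('scene','scene3.png'); go(521.2,-25.9,136.6,184.1,s)
p=np.array(s['tcp_pos']); P=[]
u=np.array([np.cos(np.radians(4.1)),np.sin(np.radians(4.1))]); C=np.array([.5569,-.0233])
for n in ['side','scene']:
    print(n,pix(n,np.vstack([[*(C+u*k*.036),.121] for k in(-1,0,1)]+[[p[0]-.0002,p[1],p[2]-.0226]])).round(1).tolist())
def crop(im,u,v): return cv2.resize(im[v-25:v+25,u-32:u+32,::-1],None,fx=6.2,fy=6.2,interpolation=2)
ua,va=pix('side',[[.545,-.024,.125]])[0].astype(int); ub,vb=pix('scene',[[.545,-.024,.125]])[0].astype(int); print(ua,va,ub,vb)
cv2.imwrite('pics/z3.png',np.hstack([crop(a,ua,va),crop(b,ub,vb)]))
E
```

```text
tool d [ 0.3 -0.1  8.6] roll 0.1 tcp [521.5 -25.8 145.2] yaw -175.8 j [-0.2   0.26 -0.25  1.07  0.   -0.28] t 42.9
side [[315.3, 186.5], [327.1, 185.4], [338.9, 184.2], [315.4, 186.2]]
scene [[306.1, 194.7], [313.1, 204.8], [320.4, 215.2], [306.1, 194.4]]
323 184 310 200
```

View pics/z3.png

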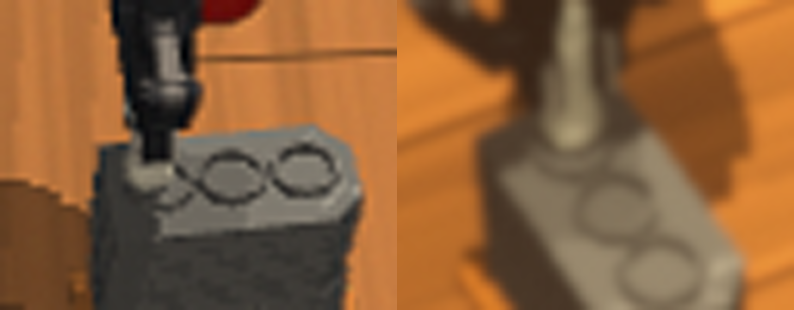

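In the side crop collar 1 should centre at about (159,186), but the foot centres at about (151,180). So the foot is some 3–4 mm too far towards −x, and the scene crop agrees. I'll shift it +x and lower again.

Call:
servo_tool --increments '[{"grip": 0.9, "x": -3, "y": 0, "z": 0, "roll": 0}, {"grip": 0.9, "x": 0, "y": 0, "z": 0, "roll": 0}, {"grip": 0.9, "x": 0, "y": 0, "z": 2, "roll": 0}, {"grip": 0.9, "x": 0, "y": 0, "z": 2, "roll": 0}, {"grip": 0.9, "x": 0, "y": 0, "z": 2, "roll": 0}]'

```text
clock: 43.42
tcp_pos: [0.5249, -0.0259, 0.1395]
orientation: [0.0, -0.037, 0.999, -0.0]
wrist_force: [0.7, -0.8, 0.6]
finger_gap: 0.0169
grip_force: 30.7
```

Call:
servo_tool --increments '[{"grip": 0.9, "x": 0, "y": 0, "z": 1, "roll": 0}, {"grip": 0.9, "x": 0, "y": 0, "z": 0, "roll": 0}, {"grip": 0.9, "x": 0, "y": 0, "z": 0, "roll": 0}, {"grip": 0.9, "x": 0, "y": 0, "z": 0, "roll": 0}, {"grip": 0.9, "x": 0, "y": 0, "z": 0, "roll": 0}]'

```text
clock: 43.83
tcp_pos: [0.5246, -0.0256, 0.1386]
orientation: [-0.0, -0.037, 0.999, 0.0]
wrist_force: [-0.0, -1.4, -1.2]
finger_gap: 0.0172
grip_force: 30.6
```

It is inside now, below the rim with no force. I'll lower it to the floor.

Call:
servo_tool --increments '[{"grip": 0.9, "x": 0, "y": 0, "z": 1, "roll": 0}, {"grip": 0.9, "x": 0, "y": 0, "z": 1.5, "roll": 0}, {"grip": 0.9, "x": 0, "y": 0, "z": 1, "roll": 0}, {"grip": 0.9, "x": 0, "y": 0, "z": 0, "roll": 0}, {"grip": 0.9, "x": 0, "y": 0, "z": 0, "roll": 0}]'

```text
clock: 44.25
tcp_pos: [0.5249, -0.0256, 0.1363]
orientation: [0.001, -0.037, 0.999, -0.0]
wrist_force: [-2.4, -0.6, 7.6]
finger_gap: 0.0175
grip_force: 31.6
```

Call:
servo_tool --increments '[{"grip": 0.9, "x": 0, "y": 0, "z": 0, "roll": 0}, {"grip": 0.9, "x": 0, "y": 0, "z": 0, "roll": 0}]'

```text
clock: 44.42
tcp_pos: [0.5249, -0.0256, 0.1363]
orientation: [0.001, -0.037, 0.999, -0.0]
wrist_force: [-2.8, -0.3, 6.2]
finger_gap: 0.0172
grip_force: 31.6
```

Call:
servo_tool --increments '[{"grip": 0.7, "x": 0, "y": 0, "z": -0.5, "roll": 0}, {"grip": 0.4, "x": 0, "y": 0, "z": 0, "roll": 0}, {"grip": 0, "x": 0, "y": 0, "z": 0, "roll": 0}, {"grip": 0, "x": 0, "y": 0, "z": 0, "roll": 0}, {"grip": 0, "x": 0, "y": 0, "z": 0, "roll": 0}]'

```text
clock: 44.83
tcp_pos: [0.5246, -0.0256, 0.1354]
orientation: [-0.0, -0.037, 0.999, 0.0]
wrist_force: [-0.2, 0.5, 0.7]
finger_gap: 0.0729
grip_force: 0.0
```

Call:
servo_tool --increments '[{"grip": 0, "x": 0, "y": 0, "z": 0, "roll": 0}, {"grip": 0, "x": 0, "y": 0, "z": 0, "roll": 0}, {"grip": 0, "x": 0, "y": 0, "z": -15, "roll": 0}, {"grip": 0, "x": 0, "y": 0, "z": -30, "roll": 0}, {"grip": 0, "x": 0, "y": 0, "z": -40, "roll": 0}]'

```text
clock: 45.25
tcp_pos: [0.5225, -0.0252, 0.2186]
orientation: [-0.003, -0.037, 0.999, 0.001]
wrist_force: [0.0, -0.6, -0.5]
finger_gap: 0.0851
grip_force: 0.0
```

Call:
servo_tool --increments '[{"grip": 0, "x": 0, "y": 0, "z": -30, "roll": 0}, {"grip": 0, "x": 0, "y": 0, "z": 0, "roll": 0}, {"grip": 0, "x": -33, "y": -6.2, "z": 0, "roll": 0}, {"grip": 0, "x": -33, "y": -6.2, "z": 0, "roll": 0}, {"grip": 0, "x": -33, "y": -6.2, "z": 0, "roll": 0}]'

```text
clock: 45.67
tcp_pos: [0.6257, -0.0369, 0.2511]
orientation: [0.001, -0.037, 0.999, -0.0]
wrist_force: [0.0, -0.0, 1.1]
finger_gap: 0.0857
grip_force: 0.0
```

Call:
servo_tool --increments '[{"grip": 0, "x": -33, "y": -6.2, "z": 0, "roll": 0}, {"grip": 0, "x": -33, "y": -6.2, "z": 0, "roll": 0}, {"grip": 0, "x": -33, "y": -6.2, "z": 0, "roll": 0}, {"grip": 0, "x": -33, "y": -6.2, "z": 0, "roll": 0}, {"grip": 0, "x": 0, "y": 0, "z": 0, "roll": 0}]'

```text
clock: 46.08
tcp_pos: [0.7643, -0.0532, 0.2422]
orientation: [-0.002, -0.037, 0.999, 0.0]
wrist_force: [-0.0, 0.0, -3.0]
finger_gap: 0.0855
grip_force: 0.0
```

Call:
servo_tool --increments '[{"grip": 0, "x": 0, "y": 0, "z": 0, "roll": 0}, {"grip": 0, "x": 0, "y": 0, "z": 0, "roll": 0}, {"grip": 0, "x": 0, "y": 0, "z": 0, "roll": 0}, {"grip": 0, "x": 0, "y": 0, "z": 0, "roll": 0}, {"grip": 0, "x": 0, "y": 0, "z": 0, "roll": 0}]'

```text
clock: 46.5
tcp_pos: [0.7573, -0.0517, 0.2532]
orientation: [0.001, -0.037, 0.999, -0.0]
wrist_force: [-0.0, 0.1, 1.2]
finger_gap: 0.0857
grip_force: 0.0
```

```bash
python3 - <<'E'
from h import *
im,s=shot('wrist','w19.png'); go(705,-57,22,184.1,s)
figs(im,s,0,[[.705,-.057]])
p=pix('wrist',[[.705,-.057,0],[.705,-.057,.07]],s).round(); print(p)
u,v=p.mean(0).astype(int); sat=cv2.cvtColor(im,cv2.COLOR_RGB2HSV)[:,:,1]
for r in range(v-24,v+24,2): print(r,''.join('#' if x<70 else '.' for x in sat[r,u-30:u+30]))
m=near('wrist',im,s,[.557,-.024],.114); print(slabfit('wrist',m,s,.114))
E
```

```text
tool d [ 53.1  -1.4 231.1] roll 0.1 tcp [757.3 -51.7 253.2] yaw -175.8 j [-0.17  0.73  0.78  1.62  0.   -0.25] t 46.5
fig px [314. 132.] 243 foot [707.2 -58. ] w 25.6 head [705.  -57.8] w 21.1 dist [18. -0.]
[[314. 130.]
 [314. 133.]]
107 ............................................................
109 ............................................................
111 ............................................................
113 ............................................................
115 ............................................................
117 ............................................................
119 ............................................................
121 ............................................................
123 ...............................##...........................
125 ........................#############.......................
127 ......................####..############....................
129 .....................###################....................
131 ....................#.##...######.#####.....................
133 ....................####.##############.....................
135 ......................################......................
137 ........................#############.......................
139 ..........................#.#####.##........................
141 ...............................#............................
143 ............................................................
145 ............................................................
147 ............................................................
149 ............................................................
151 ............................................................
153 ............................................................
[610.8 -22.5  94.4  63.1  48.7]
```

Figure B's silhouette, seen from above, centres on about (705.6,-57.5). I'll go down and grip it.

Call:
servo_tool --increments '[{"grip": 0, "x": 26, "y": -0.7, "z": 20, "roll": 0.1}, {"grip": 0, "x": 26, "y": -0.7, "z": 30, "roll": 0}, {"grip": 0, "x": 0, "y": 0, "z": 40, "roll": 0}, {"grip": 0, "x": 0, "y": 0, "z": 40, "roll": 0}, {"grip": 0, "x": 0, "y": 0, "z": 0, "roll": 0}]'

```text
clock: 46.97
tcp_pos: [0.7011, -0.0557, 0.1136]
orientation: [-0.007, -0.036, 0.999, 0.002]
wrist_force: [-2.2, -0.1, -1.2]
finger_gap: 0.0856
grip_force: 0.0
```

Call:
servo_tool --increments '[{"grip": 0, "x": 0, "y": 0, "z": 0, "roll": 0}, {"grip": 0, "x": 0, "y": 0, "z": 0, "roll": 0}, {"grip": 0, "x": 0, "y": 0, "z": 0, "roll": 0}, {"grip": 0, "x": 0, "y": 0, "z": 0, "roll": 0}, {"grip": 0, "x": 0, "y": 0, "z": 0, "roll": 0}]'

```text
clock: 47.38
tcp_pos: [0.7099, -0.0573, 0.1245]
orientation: [0.002, -0.036, 0.999, -0.0]
wrist_force: [0.6, 0.8, 0.0]
finger_gap: 0.0854
grip_force: 0.0
```

Call:
servo_tool --increments '[{"grip": 0, "x": 0, "y": 0, "z": 25, "roll": 0}, {"grip": 0, "x": 0, "y": 0, "z": 25, "roll": 0}, {"grip": 0, "x": 0, "y": 0, "z": 25, "roll": 0}, {"grip": 0, "x": 0, "y": 0, "z": 18, "roll": 0}, {"grip": 0, "x": 0, "y": 0, "z": 8, "roll": 0}]'

```text
clock: 47.8
tcp_pos: [0.707, -0.0567, 0.0184]
orientation: [-0.002, -0.036, 0.999, 0.0]
wrist_force: [-0.7, 0.1, 0.0]
finger_gap: 0.0849
grip_force: 0.0
```

Call:
servo_tool --increments '[{"grip": 0, "x": 0, "y": 0, "z": 0, "roll": 0}, {"grip": 0, "x": 0, "y": 0, "z": 0, "roll": 0}, {"grip": 0, "x": 0, "y": 0, "z": 0, "roll": 0}, {"grip": 0, "x": 0, "y": 0, "z": 0, "roll": 0}, {"grip": 0, "x": 0, "y": 0, "z": 0, "roll": 0}]'

```text
clock: 48.22
tcp_pos: [0.7093, -0.0572, 0.0226]
orientation: [0.001, -0.036, 0.999, -0.0]
wrist_force: [1.2, -0.1, -0.5]
finger_gap: 0.0858
grip_force: 0.0
```

Call:
servo_tool --increments '[{"grip": 0, "x": 0, "y": 0, "z": 0, "roll": 0}, {"grip": 0, "x": 0, "y": 0, "z": 0, "roll": 0}, {"grip": 0, "x": 0, "y": 0, "z": 0, "roll": 0}]'

```text
clock: 48.47
tcp_pos: [0.7083, -0.057, 0.0212]
orientation: [0.0, -0.036, 0.999, -0.0]
wrist_force: [0.4, 0.1, 0.0]
finger_gap: 0.0855
grip_force: 0.0
```

```bash
python3 - <<'E'
from h import *
go(705.6,-57,22.6,184.1)
E
```

```text
tool d [ 2.7  0.2 -1.4] roll 0.0 tcp [708.3 -57.   21.2] yaw -175.9 j [-0.19  0.69  0.13  1.01  0.   -0.27] t 48.4667
```

Call:
servo_tool --increments '[{"grip": 0, "x": 2.5, "y": 0, "z": -1.4, "roll": 0}, {"grip": 0, "x": 0, "y": 0, "z": 0, "roll": 0}, {"grip": 0, "x": 0, "y": 0, "z": 0, "roll": 0}, {"grip": 0.6, "x": 0, "y": 0, "z": 0, "roll": 0}, {"grip": 0.7, "x": 0, "y": 0, "z": 0, "roll": 0}]'

```text
clock: 48.88
tcp_pos: [0.7056, -0.0572, 0.0222]
orientation: [0.0, -0.036, 0.999, 0.0]
wrist_force: [0.1, 0.4, -0.4]
finger_gap: 0.0637
grip_force: 0.0
```

Call:
servo_tool --increments '[{"grip": 0.75, "x": 0, "y": 0, "z": 0, "roll": 0}, {"grip": 0.8, "x": 0, "y": 0, "z": 0, "roll": 0}, {"grip": 0.9, "x": 0, "y": 0, "z": 0, "roll": 0}, {"grip": 0.9, "x": 0, "y": 0, "z": 0, "roll": 0}, {"grip": 0.9, "x": 0, "y": 0, "z": 0, "roll": 0}]'

```text
clock: 49.3
tcp_pos: [0.7056, -0.0571, 0.0221]
orientation: [0.0, -0.036, 0.999, 0.0]
wrist_force: [-0.2, -0.4, -0.1]
finger_gap: 0.0167
grip_force: 30.6
```

Call:
servo_tool --increments '[{"grip": 0.9, "x": 0, "y": 0, "z": 0, "roll": 0}, {"grip": 0.9, "x": 0, "y": 0, "z": 0, "roll": 0}, {"grip": 0.9, "x": 0, "y": 0, "z": 0, "roll": 0}, {"grip": 0.9, "x": 0, "y": 0, "z": 0, "roll": 0}]'

```text
clock: 49.63
tcp_pos: [0.7056, -0.0572, 0.0221]
orientation: [-0.0, -0.036, 0.999, 0.0]
wrist_force: [-0.7, 0.2, -1.0]
finger_gap: 0.0172
grip_force: 30.6
```

Call:
servo_tool --increments '[{"grip": 0.9, "x": 0, "y": 0, "z": -20, "roll": 0}, {"grip": 0.9, "x": 0, "y": 0, "z": -40, "roll": 0}, {"grip": 0.9, "x": 0, "y": 0, "z": -40, "roll": 0}, {"grip": 0.9, "x": 0, "y": 0, "z": -40, "roll": 0}, {"grip": 0.9, "x": 0, "y": 0, "z": -40, "roll": 0}]'

```text
clock: 50.05
tcp_pos: [0.7051, -0.0571, 0.2039]
orientation: [-0.0, -0.036, 0.999, 0.0]
wrist_force: [1.1, -1.0, -0.2]
finger_gap: 0.0171
grip_force: 30.6
```

Call:
servo_tool --increments '[{"grip": 0.9, "x": 0, "y": 0, "z": 0, "roll": 0}, {"grip": 0.9, "x": 0, "y": 0, "z": 0, "roll": 0}, {"grip": 0.9, "x": 0, "y": 0, "z": 0, "roll": 0}, {"grip": 0.9, "x": 0, "y": 0, "z": 0, "roll": 0}]'

```text
clock: 50.38
tcp_pos: [0.7046, -0.057, 0.2]
orientation: [-0.002, -0.036, 0.999, 0.0]
wrist_force: [-0.0, 0.3, -2.1]
finger_gap: 0.0169
grip_force: 30.6
```

```bash
python3 - <<'E'
from h import *
go(594.2,-20.5,165,184.1)
E
```

```text
tool d [107.3  44.3  35.4] roll 0.0 tcp [704.6 -57.  200. ] yaw -175.9 j [-0.19  0.6   0.41  1.39  0.   -0.27] t 50.3833
```

Call:
servo_tool --increments '[{"grip": 0.9, "x": 27, "y": 11, "z": 0, "roll": 0}, {"grip": 0.9, "x": 27, "y": 11, "z": 0, "roll": 0}, {"grip": 0.9, "x": 27, "y": 11, "z": 0, "roll": 0}, {"grip": 0.9, "x": 26.3, "y": 11.3, "z": 0, "roll": 0}, {"grip": 0.9, "x": 0, "y": 0, "z": 17, "roll": 0}]'

```text
clock: 50.8
tcp_pos: [0.591, -0.0189, 0.1862]
orientation: [-0.001, -0.037, 0.999, 0.0]
wrist_force: [-0.4, -0.4, -0.9]
finger_gap: 0.0168
grip_force: 30.7
```

Call:
servo_tool --increments '[{"grip": 0.9, "x": 0, "y": 0, "z": 18, "roll": 0}, {"grip": 0.9, "x": 0, "y": 0, "z": 0, "roll": 0}, {"grip": 0.9, "x": 0, "y": 0, "z": 0, "roll": 0}, {"grip": 0.9, "x": 0, "y": 0, "z": 0, "roll": 0}, {"grip": 0.9, "x": 0, "y": 0, "z": 0, "roll": 0}]'

```text
clock: 51.22
tcp_pos: [0.596, -0.0209, 0.1675]
orientation: [0.0, -0.036, 0.999, -0.0]
wrist_force: [1.0, -0.0, -1.5]
finger_gap: 0.0171
grip_force: 30.7
```

Call:
servo_tool --increments '[{"grip": 0.9, "x": 0, "y": 0, "z": 0, "roll": 0}, {"grip": 0.9, "x": 0, "y": 0, "z": 0, "roll": 0}, {"grip": 0.9, "x": 0, "y": 0, "z": 0, "roll": 0}, {"grip": 0.9, "x": 0, "y": 0, "z": 0, "roll": 0}]'

```text
clock: 51.55
tcp_pos: [0.5957, -0.0208, 0.1675]
orientation: [0.0, -0.036, 0.999, -0.0]
wrist_force: [1.4, -0.3, -1.3]
finger_gap: 0.0173
grip_force: 30.7
```

```bash
python3 - <<'E'
from h import *
go(594.2,-20.5,145,184.1)
E
```

```text
tool d [ 1.5  0.4 22.5] roll 0.0 tcp [595.7 -20.8 167.5] yaw -175.9 j [-0.17  0.38 -0.02  1.17  0.   -0.24] t 51.55
```

Lower: the rim would show at TCP z of about 143, the floor at about 136.

Call:
servo_tool --increments '[{"grip": 0.9, "x": 0.8, "y": 0.3, "z": 10, "roll": 0}, {"grip": 0.9, "x": 0, "y": 0, "z": 8, "roll": 0}, {"grip": 0.9, "x": 0, "y": 0, "z": 4, "roll": 0}, {"grip": 0.9, "x": 0, "y": 0, "z": 2, "roll": 0}, {"grip": 0.9, "x": 0, "y": 0, "z": 1, "roll": 0}]'

```text
clock: 51.97
tcp_pos: [0.5941, -0.0203, 0.1425]
orientation: [-0.0, -0.036, 0.999, 0.0]
wrist_force: [-2.6, -0.1, 9.1]
finger_gap: 0.0171
grip_force: 31.7
```

Call:
servo_tool --increments '[{"grip": 0.9, "x": 0, "y": 0, "z": 1, "roll": 0}, {"grip": 0.9, "x": 0, "y": 0, "z": 1, "roll": 0}, {"grip": 0.9, "x": 0, "y": 0, "z": 0, "roll": 0}, {"grip": 0.9, "x": 0, "y": 0, "z": 0, "roll": 0}, {"grip": 0.9, "x": 0, "y": 0, "z": 0, "roll": 0}]'

```text
clock: 52.38
tcp_pos: [0.5944, -0.0205, 0.1419]
orientation: [0.001, -0.036, 0.999, -0.0]
wrist_force: [-4.7, -0.6, 11.3]
finger_gap: 0.0174
grip_force: 32.1
```

On the rim again. Collar 1's seating position suggests about 2 mm more in +x, so I'll raise, shift and retry.

Call:
servo_tool --increments '[{"grip": 0.9, "x": 0, "y": 0, "z": -6, "roll": 0}, {"grip": 0.9, "x": -2, "y": 0, "z": 0, "roll": 0}, {"grip": 0.9, "x": 0, "y": 0, "z": 0, "roll": 0}, {"grip": 0.9, "x": 0, "y": 0, "z": 2, "roll": 0}, {"grip": 0.9, "x": 0, "y": 0, "z": 2, "roll": 0}]'

```text
clock: 52.8
tcp_pos: [0.5966, -0.0204, 0.1416]
orientation: [-0.0, -0.036, 0.999, -0.0]
wrist_force: [0.7, -0.2, -0.6]
finger_gap: 0.0173
grip_force: 30.7
```

Call:
servo_tool --increments '[{"grip": 0.9, "x": 0, "y": 0, "z": 2, "roll": 0}, {"grip": 0.9, "x": 0, "y": 0, "z": 1, "roll": 0}, {"grip": 0.9, "x": 0, "y": 0, "z": 0, "roll": 0}, {"grip": 0.9, "x": 0, "y": 0, "z": 0, "roll": 0}, {"grip": 0.9, "x": 0, "y": 0, "z": 0, "roll": 0}]'

```text
clock: 53.22
tcp_pos: [0.5964, -0.0204, 0.139]
orientation: [-0.0, -0.036, 0.999, 0.0]
wrist_force: [0.4, 0.1, -1.6]
finger_gap: 0.0171
grip_force: 30.6
```

It is inside the collar. Lower to the floor.

Call:
servo_tool --increments '[{"grip": 0.9, "x": 0, "y": 0, "z": 1.5, "roll": 0}, {"grip": 0.9, "x": 0, "y": 0, "z": 1.5, "roll": 0}, {"grip": 0.9, "x": 0, "y": 0, "z": 1, "roll": 0}, {"grip": 0.9, "x": 0, "y": 0, "z": 0, "roll": 0}, {"grip": 0.9, "x": 0, "y": 0, "z": 0, "roll": 0}]'

```text
clock: 53.63
tcp_pos: [0.5969, -0.0203, 0.136]
orientation: [0.001, -0.036, 0.999, -0.0]
wrist_force: [-0.9, -0.9, 4.8]
finger_gap: 0.017
grip_force: 31.1
```

Call:
servo_tool --increments '[{"grip": 0.9, "x": 0, "y": 0, "z": 0, "roll": 0}, {"grip": 0.9, "x": 0, "y": 0, "z": 0, "roll": 0}]'

```text
clock: 53.8
tcp_pos: [0.5969, -0.0204, 0.136]
orientation: [0.001, -0.036, 0.999, -0.0]
wrist_force: [-0.8, -0.8, 5.3]
finger_gap: 0.0171
grip_force: 31.1
```

On the floor: z 136.0, against 136.1 expected. Next I'll release, rise well clear and check.

Call:
servo_tool --increments '[{"grip": 0.7, "x": 0, "y": 0, "z": -0.5, "roll": 0}, {"grip": 0.4, "x": 0, "y": 0, "z": 0, "roll": 0}, {"grip": 0, "x": 0, "y": 0, "z": 0, "roll": 0}, {"grip": 0, "x": 0, "y": 0, "z": 0, "roll": 0}, {"grip": 0, "x": 0, "y": 0, "z": 0, "roll": 0}]'

```text
clock: 54.22
tcp_pos: [0.5964, -0.0202, 0.1353]
orientation: [-0.0, -0.036, 0.999, 0.0]
wrist_force: [-0.5, -0.5, 0.3]
finger_gap: 0.0728
grip_force: 0.0
```

Call:
servo_tool --increments '[{"grip": 0, "x": 0, "y": 0, "z": 0, "roll": 0}, {"grip": 0, "x": 0, "y": 0, "z": 0, "roll": 0}, {"grip": 0, "x": 0, "y": 0, "z": -15, "roll": 0}, {"grip": 0, "x": 0, "y": 0, "z": -30, "roll": 0}, {"grip": 0, "x": 0, "y": 0, "z": -40, "roll": 0}]'

```text
clock: 54.63
tcp_pos: [0.5944, -0.02, 0.2183]
orientation: [-0.003, -0.036, 0.999, 0.001]
wrist_force: [0.9, -0.2, -0.5]
finger_gap: 0.0855
grip_force: 0.0
```

Call:
servo_tool --increments '[{"grip": 0, "x": 0, "y": 0, "z": -40, "roll": 0}, {"grip": 0, "x": 0, "y": 0, "z": -20, "roll": 0}, {"grip": 0, "x": 0, "y": 0, "z": 0, "roll": 0}, {"grip": 0, "x": 0, "y": 35, "z": 0, "roll": 0}, {"grip": 0, "x": 0, "y": 35, "z": 0, "roll": 0}]'

```text
clock: 55.05
tcp_pos: [0.5919, 0.0486, 0.2803]
orientation: [0.0, -0.034, 0.999, 0.0]
wrist_force: [-0.1, -0.2, 0.0]
finger_gap: 0.0857
grip_force: 0.0
```

Call:
servo_tool --increments '[{"grip": 0, "x": 0, "y": 35, "z": 0, "roll": 0}, {"grip": 0, "x": 0, "y": 35, "z": 0, "roll": 0}, {"grip": 0, "x": 0, "y": 35, "z": 0, "roll": 0}, {"grip": 0, "x": 0, "y": 35, "z": 0, "roll": 0}, {"grip": 0, "x": 0, "y": 35, "z": 0, "roll": 0}]'

```text
clock: 55.47
tcp_pos: [0.5783, 0.2256, 0.2797]
orientation: [-0.001, -0.036, 0.999, -0.0]
wrist_force: [0.7, -0.0, 0.0]
finger_gap: 0.0855
grip_force: 0.0
```

Call:
servo_tool --increments '[{"grip": 0, "x": 0, "y": 0, "z": 0, "roll": 0}, {"grip": 0, "x": 0, "y": 0, "z": 0, "roll": 0}, {"grip": 0, "x": 0, "y": 0, "z": 0, "roll": 0}, {"grip": 0, "x": 0, "y": 0, "z": 0, "roll": 0}, {"grip": 0, "x": 0, "y": 0, "z": 0, "roll": 0}]'

```text
clock: 55.88
tcp_pos: [0.5792, 0.2227, 0.2805]
orientation: [-0.0, -0.035, 0.999, -0.0]
wrist_force: [0.0, -0.4, 0.2]
finger_gap: 0.0855
grip_force: 0.0
```

```bash
python3 - <<'E'
from h import *
a,s=shot('side','side4.png'); b,_=shot('scene','scene4.png')
C=np.array([.5580,-.0233]); a4=np.radians(4.1); u=np.array([np.cos(a4),np.sin(a4)])
for n,im in [('side',a),('scene',b)]:
    hsv=cv2.cvtColor(im,cv2.COLOR_RGB2HSV)
    for k in (-1,1):
        q=[*(C+u*k*.036)]; pf,ph=pix(n,[[*q,.114],[*q,.192]]); print(n,k,'foot',pf.round(1),'top',ph.round(1))
        x0,y0=int((pf[0]+ph[0])/2)-14,int(ph[1])-5
        for r in range(y0,int(pf[1])+6,2): print(r,x0,''.join('%4d'%v for v in hsv[r,x0:x0+28,2]))
# other leftover slabs/figures, bystanders
p=cv2.imread('pics/side0.png')[:,:,::-1]
for nm,(u0,v0) in dict(bowl=(372,137),tin=(326,148),rubble=(243,278),dish=(400,277)).items():
    sl=np.s_[v0-16:v0+17,u0-22:u0+23]; print(nm,np.abs(a[sl].astype(int)-p[sl]).mean().round(1))
E
```

```text
side -1 foot [315.6 188.1] top [316.  169.9]
164 301  152 150 150 151 156 154  83  87  78  78  79  81  80  82  87  98 123 135 163 160 166 165 167 163 159 158 168 172
166 301  154 151 149 149 153 163 166 168 167 161 163 164 166 167 172 174 133 126 164 162 166 165 164 163 160 165 169 170
168 301  155 150 150 149 152 161 164 165 161 155 156 157 159 162 167 173 140 100 124 122 121 119 113 110 106 105 102  99
170 301  155 150 149 148 151 159 166 165 161 156 155 156 156 181 252 254 246 168 146 161 161 167 165 163 160 163 170 165
172 301  158 149 149 148 149 156 164 163 162 156 155 150 148 212 240 246 244 231 146 159 160 165 162 162 158 161 169 167
174 301  157 150 148 146 148 154 164 163 160 158 155 153 135 108 123 143 138 139 184 158 160 164 163 163 158 159 166 165
176 301  157 150 149 148 156 166 163 162 163 158 152 147 129 129 203 234 220 159 174 146 159 164 164 162 158 156 164 168
178 301  160 151 147 148 154 167 165 163 160 157 166 196 124 106 127 139 143 152 198 194 158 163 171 193 187 185 190 199
180 301  159 150 148 147 151 164 166 163 161 158 160 182 196 214 117 141 189 252 214 14
[... 5919 characters left out ...]
6 173 175 172 164 156 156 157 159 160 167 183 201 213 218
214 306  160 158 156 150 142 136 132 131 129 124 126 142 158 170 175 175 172 168 163 161 160 159 159 161 164 174 191 208
216 306  160 160 161 159 159 159 157 153 145 130 130 154 177 187 189 191 194 196 191 179 168 160 159 166 173 176 181 194
218 306  153 159 159 160 160 159 154 147 143 141 149 172 190 200 205 209 208 204 197 184 167 153 152 161 168 168 164 177
220 306  131 149 157 159 159 159 155 146 139 139 149 169 185 197 204 208 208 205 193 172 151 145 153 159 161 156 146 147
222 306   96 120 142 155 160 161 161 155 142 128 127 135 148 159 167 169 166 159 145 134 138 152 161 164 165 152 131 135
bowl 2.3
tin 17.6
rubble 2.2
dish 2.1
```

Both figures stand upright in collars 1 and 3, with their heads at the predicted rows. The bowl, dish and stone are unchanged; the tin patch differs only because the arm is now above it. Hand in.

```bash
python3 - <<'E'
from h import *
p=cv2.imread('pics/side0.png').astype(int); q=cv2.imread('pics/side2.png').astype(int); print('tin before/after',np.abs(p-q)[136:165,312:342].mean())
print(env.hand_in())
E
```

```text
tin before/after 15.337931034482759
the job is handed in; nothing more can be done
None
```

The job is handed in: all three slabs and the cap are stacked and seated on the base, cut corners aligned, and both figures stand upright in collars 1 and 3. The bowl, dish and stone did not move, and the tin looked unmoved by eye, though its before-and-after image check (mean pixel difference about 15–18, most likely the arm or its shadow) did not confirm that.

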